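Fetch the transformer from behind the containers

TASK

The toroidal transformer for the opened amplifier is at the back of the white supply tray, behind three containers. First clear all three containers to the green work mat, standing them upright, and leave the transformer where it is until they are there; then lift the transformer out and set it over the upright bolt in the amplifier so that it lies flat on its rubber pad. Only then put the containers back upright in the tray, each on the round mark of its own colour.

Things in the scene. Friction and masses are not known exactly. Their poses are not given: they have to be found in the camera images.
- spray_can_mid (a point): Red spray can, white band, black button. Straight body 52 mm across up to 100 mm above its foot, then a low shoulder and a 28 mm button; 122 mm tall, about 0.22 kg. Point: on its axis, 61 mm above its foot; z up along the axis. Grip from above, 80 to 90 mm above its foot (lower, the button may meet the gripper's body). Starts on the red mark.
- dispenser_mid (a point): Blue pump dispenser bottle. Straight body 60 mm across up to 84 mm above its foot, then a narrow neck and a round steel dish 50 mm across; 108 mm tall, about 0.28 kg. Point: on its axis, 54 mm above its foot; z up along the axis. Grip from above on the straight body, 62 to 70 mm above its foot. Starts on the blue mark.
- jar_mid (a point): Yellow jar with a black screw lid and pale label. Body 56 mm across up to 78 mm above its foot, lid 58 mm across above that; 98 mm tall, about 0.24 kg. Point: on its axis, 49 mm above its foot; z up along the axis. Grip from above, 58 to 68 mm above its foot. Starts on the yellow mark.
- transformer_mid (a point): Toroidal transformer: orange-brown wound ring, 62 mm across, 38 mm tall, hole 24 mm across, about 0.36 kg, flat on the floor of the tray's back half. Point: its centre, 19 mm above its underside; z is its upright axis. Grip from above across the outside, 25 mm above its underside. A small capacitor and a knob stand loose in the tray's back corners, 105 mm to either side (tray y).
- mark_red: Red ring mark, 76 mm across with a white middle, printed on the tray's floor: home of the spray can. The point is at its centre on the floor of the tray, where the foot of a container stands.
- mark_blue: Blue ring mark, 76 mm across with a white middle, printed on the tray's floor: home of the dispenser bottle. The point is at its centre on the floor of the tray.
- mark_yellow: Yellow ring mark, 76 mm across with a white middle, printed on the tray's floor: home of the jar. The point is at its centre on the floor of the tray.
- tray: White open supply tray, fixed: 200 mm (its x) by 270 mm (its y), floor 3 mm thick, lip 4 mm thick and 25 mm high. Point: middle of its underside, on the bench; its -x side is the front. The three marks lie in an arc: one 34 mm in front of the centre, the others 10 mm behind it and 72 mm to either side; which colour is where changes.
- mat: Plain green rubber work mat, fixed flat on the bench: 180 mm (its x) by 270 mm (its y), 2 mm thick, with a small steel stud at one corner. The point is at the middle of its underside on the bench. It is empty at the start: the side area for the containers.
- bolt_seat (a point): Transformer seat in the opened black amplifier (fixed, walls up to 70 mm above the bench): grey rubber pad 56 mm across, 3 mm thick, with an upright 6 mm bolt rising 46 mm. Point: foot of the bolt on the pad's top, 13 mm above the bench; z up; axes of the chassis. Clear around the bolt: 110 mm to the walls along +x and -x, 70 mm along -y, 65 mm along +y to the main board (parts up to 60 mm high).

How it is judged:
By the outcome, as a careful person would: the job done as asked, in the order asked, and still so for the second after the job is handed in, with the robot touching nothing.
It also fails if it takes over 152 s, if anything falls off the work surface, if the arm or the gripper's body presses on something with over 40 N, if the wrist force passes 120 N, or if a joint passes its speed limit or range.

ROBOT

A 7-joint arm with a two-finger parallel gripper is mounted at the origin on the work surface. World frame = base frame: x ahead of the robot, y to its left, z up, the work surface at z = 0. Lengths are in m, angles in rad, forces in N, time in s.
With the tool pointing down it reaches from about 0.425 to 0.925 m from the base axis. Payload 6.8 kg.
Tool frame: the origin (TCP) lies between the finger pads; the fingertips stand r.tcp_to_tips ahead of it and the grasp point (between the pads) lies 3 mm ahead of it (r.tcp_to_tips is the distance from the TCP to the fingertips, in m); z points along the fingers, y is the line along which they close (so a half turn about z gives the same grasp; the last joint's range is limited). The gripper opens to 85 mm and grips with 20 to 120 N. Pads are 22 mm wide; open, the fingers measure 114 mm over their backs; the gripper's body (76 mm by 85 mm) begins 54 mm behind the grasp point. The pads swing forward as they close: fully open they stand 13 mm farther back than shut.
Start: joints at [1.052, 0.477, 0.022, 1.555, -0.011, 1.109, -0.083], TCP at [0.27, -0.619, 0.253] pointing down, gripper open.
Joint ranges: [-2.96, 2.96], [-0.34, 2.1], [-1.41, 1.46], [0.24, 2.44], [-1.37, 4.51], [0.17, 1.92], [-2.96, 2.96]. Speed limits (rad/s): [2.39, 2.39, 3.14, 3.14, 3.14, 3.14, 3.14].

INTERFACE

Orientations are given as a rotation vector (axis times angle).
In Python, from bench import r gives the robot as it stands. The module is installed in compiled form; this text tells all that it offers.
- The arm moves only by the tool step_arm, never from a script. Its argument "moves" is a list of rows, each an object of numbers: "rx", "ry", "rz": the turn, a rotation vector about the tool's x, y, z in degrees; "dx", "dy", "dz": the shift along the tool's x, y, z in mm; "gripper": the opening, from -1 (shut) to 1 (fully open). In form: [{"rx": .., "ry": .., "rz": .., "dx": .., "dy": .., "dz": .., "gripper": ..}, ...]. A call has 1 to 20 rows; each row shifts and turns the commanded pose from where the row before left it, along the tool's axes as they then stand; what a row does not reach is not made up. A row lasts 1/8 s, in which the tool goes at most 62.5 mm and 10.7 degrees, less where a joint would pass 70% of its speed; a pose out of reach is approached as far as the arm can. A call is refused whole if a number of a shift passes 62.5 or a number of a turn 10.7, either way. A call with a gripper value outside its range is refused whole. The fingers move at their own pace and stop on an object; "grip_force" is the grip in N (left out, the last holds). Time passes only in rows, so rows that do not move let the fingers close. It gives the time, the measured TCP pose, the force, the opening and the grip force at its end, in the units of the state.
- r.get_obs(): the state, without advancing time (a new reading comes with each control period).
- r.grab_frame(name): name is "scene" or "side" or "wrist"; returns the picture (400x640x3 uint8, blue, green, red); there is no depth.
- r.camera_info(name): a dict with "mtx" (3x3 intrinsics, pixels), "rvec" (rotation vector, rad) and "tvec" (3), from world to camera coordinates, as OpenCV has them. Camera axes: x right, y down, z forward; pixel columns grow to the right and rows downward; lengths in m; the calibration is good to about 2 mm. A picture is of the moment at which its call begins: read the wrist's pose just before it. camera_info takes no time and is no camera call; for the wrist camera it gives the pose at the moment of the call.
- r.hand_in(): hands the job in; it is judged then, once.
The state is a dict: "clock": time; "joints": joint angles; "qvel": joint speeds; "tau": joint torques, N m; "tcp_pos": TCP position; "orientation": TCP orientation; "contact_force": force on the tool from outside, world axes, zero at the start; "moment": the same for the moment, N m; "grip_width": finger opening in m; "gripper_force": force on a finger pad.
Only numpy, scipy, OpenCV 4.12 (cv2) and the standard library are available. Lean on these libraries where they do the work, as an engineer would, in place of code of your own. Each camera call takes 0.05 s, during which the arm holds its last target. There are 200 camera calls.

## Working session

There is one attempt and no reset: what is moved stays moved. The work goes in short steps, Python scripts to look and compute and a tool call to move; the robot and the scene stay as the last step left them, time stands still between calls to the robot, and variables do not carry over. Pictures are saved under pics/ and viewed, at most 14 in all, crops included, and the job is handed in when it is done.

Besides the shell and the picture viewer there is one more tool, called after ">>>" by a JSON object that holds its "method" and its "body", one argument or row to a line. step_arm: Moves the arm, as the interface text tells. Its arguments: {"type":"object","properties":{"moves":{"type":"array","items":{"type":"object","properties":{"rx":{"type":"number"},"ry":{"type":"number"},"rz":{"type":"number"},"dx":{"type":"number"},"dy":{"type":"number"},"dz":{"type":"number"},"gripper":{"type":"number"}}}},"grip_force":{"type":"number"}},"required":["moves"]}

```bash
mkdir -p pics
python3 - <<'E'
from bench import r
import cv2,numpy as np
print(r.get_obs(), r.tcp_to_tips)
for n in("scene","side","wrist"):
    c=r.camera_info(n);R=cv2.Rodrigues(np.array(c["rvec"]))[0]
    print(n,c["mtx"],(-R.T@np.array(c["tvec"]).ravel()),R[2])
    f=r.grab_frame(n);cv2.imwrite(f"pics/{n}0.png",f)
E
```

```text
{'clock': 0.0, 'joints': array([ 1.05192129,  0.47783527,  0.02233858,  1.55645007, -0.0115097 ,
        1.10927486, -0.08310543]), 'qvel': array([-0.0009138 , -0.00101964,  0.00073045, -0.00051318,  0.00092976,
       -0.00104088, -0.00011815]), 'tau': array([-1.10477216e-03, -5.96447682e+01,  1.60811450e+00, -2.81201899e+01,
        1.27167755e-02,  9.31271788e-03, -4.22104080e-06]), 'tcp_pos': array([ 0.2693156 , -0.61835058,  0.25230265]), 'orientation': array([-3.07382558e+00, -6.40375754e-01,  7.85239373e-04]), 'contact_force': array([-0.20937545,  0.13105046,  0.1280094 ]), 'moment': array([-0.00416445,  0.05541525,  0.00860648]), 'gripper_force': 0.0, 'grip_width': 0.08533005431812785} 0.022
scene [[402.1087242    0.         320.79156304]
 [  0.         402.1087242  194.08386646]
 [  0.           0.           1.        ]] [ 0.9216885  -0.56179118  0.80558295] [-0.40016642  0.5574643  -0.72739287]
side [[460.49962267   0.         314.16212759]
 [  0.         460.49962267 192.73096923]
 [  0.           0.           1.        ]] [ 0.24553767 -0.74480946  0.88060319] [ 0.25706688  0.63749656 -0.72630211]
wrist [[293.4167596    0.         321.76517426]
 [  0.         293.4167596  196.19733581]
 [  0.           0.           1.        ]] [ 0.34698503 -0.58496921  0.37282362] [-0.30205538 -0.12863318 -0.94457189]
```

View pics/scene0.png

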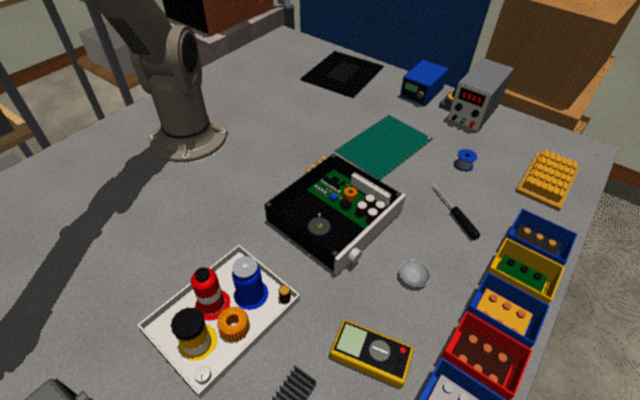

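View pics/side0.png

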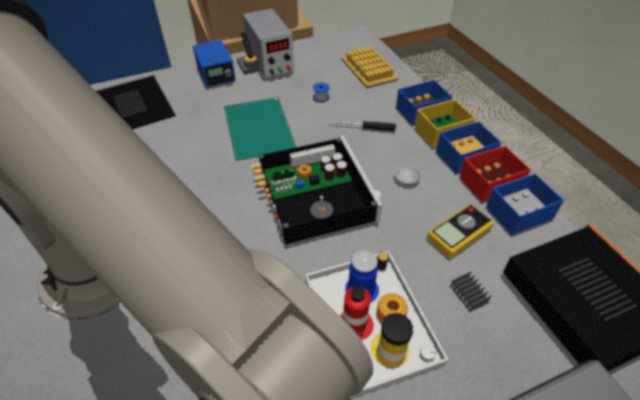

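Scene view: tray corners at about (239,248), (140,325), (198,388), (299,297). Red can is at (206,290), blue bottle at (247,280), jar at (190,330), transformer at (233,323). The pad is at (319,226) and the mat around (384,146). The side view agrees: pad (321,208), transformer (392,307).

```bash
cat > h.py <<'E'
import cv2,numpy as np
def cast(c,px,z):
    R=cv2.Rodrigues(np.array(c["rvec"]))[0];o=-R.T@np.array(c["tvec"]).ravel()
    p=cv2.undistortPoints(np.array(px,float).reshape(-1,1,2),np.array(c["mtx"]),None).reshape(-1,2)
    d=np.c_[p,np.ones(len(p))]@R
    return o+d*((z-o[2])/d[:,2])[:,None]
def proj(c,P):
    return cv2.projectPoints(np.array(P,float).reshape(-1,1,3),np.array(c["rvec"]),np.array(c["tvec"]),np.array(c["mtx"]),None)[0].reshape(-1,2)
def quad(mask):
    cs=cv2.findContours(mask,cv2.RETR_EXTERNAL,cv2.CHAIN_APPROX_NONE)[0]
    return cv2.convexHull(max(cs,key=cv2.contourArea)).reshape(-1,2)
E
python3 - <<'E'
from bench import r
from h import *
for n in("scene","side"):
    c=r.camera_info(n);f=cv2.imread(f"pics/{n}0.png");h=cv2.cvtColor(f,cv2.COLOR_BGR2HSV)
    H,S,V=[h[...,i].astype(int) for i in range(3)]
    roi=np.zeros(H.shape,bool)
    if n=="scene": roi[235:395,130:310]=1
    else: roi[240:390,300:450]=1
    # mat
    m=((H>70)&(H<95)&(S>120)).astype(np.uint8);m=cv2.morphologyEx(m,cv2.MORPH_OPEN,np.ones((3,3)))
    hull=quad(m);w=cast(c,hull,.002)[:,:2].astype(np.float32);print(n,"mat",cv2.minAreaRect(w))
    for name,mm,z in [("orange",(H>5)&(H<18)&(S>150)&(V>120),.03),("yel",(H>20)&(H<32)&(S>150),.003),("blue",(H>105)&(H<130)&(S>150),.003),("red",((H<4)|(H>175))&(S>150),.003)]:
        mm=(mm&roi).astype(np.uint8);k,l,s,ce=cv2.connectedComponentsWithStats(mm)
        for i in range(1,k):
            if s[i,4]>60: print(n,name,s[i],ce[i].round(1),cast(c,ce[i],z).round(4))
    f3=f[235:395,130:310] if n=="scene" else f[150:400,260:460]
    cv2.imwrite(f"pics/{n}_c.png",cv2.resize(f3,None,fx=4 if n=="scene" else 3,fy=3.5 if n=="scene" else 2.35,interpolation=2)[:600,:800])
    wm=((S<60)&(V>150)&roi).astype(np.uint8)
    hull=quad(wm);ap=cv2.approxPolyDP(hull.reshape(-1,1,2),5,True).reshape(-1,2);print(n,"tray",ap.tolist(),cast(c,ap,.025)[:,:2].round(4).tolist(),cv2.minAreaRect(cast(c,hull,.025)[:,:2].astype(np.float32)))
E
```

```text
scene mat ((0.5077672004699707, 0.34673601388931274), (0.2669464647769928, 0.17653173208236694), 82.13648986816406)
scene orange [218 307  30  30 498] [231.9 320.9] [[ 0.5645 -0.3622  0.03  ]]
scene yel [180 325  37  35 400] [202.6 342.8] [[ 0.5387 -0.4245  0.003 ]]
scene blue [233 266  35  43 931] [250.1 290.9] [[ 0.5332 -0.2808  0.003 ]]
scene red [191 268  28  30 507] [205.2 284.6] [[ 0.4423 -0.3304  0.003 ]]
scene red [195 291  35  29 470] [213.4 307. ] [[ 0.4975 -0.3569  0.003 ]]
scene tray [[239, 244], [299, 295], [197, 393], [137, 324]] [[0.4362, -0.2135], [0.6342, -0.2318], [0.6116, -0.4973], [0.4146, -0.4819]] ((0.5238168835639954, -0.3551417291164398), (0.27181655168533325, 0.2019815891981125), 85.7202377319336)
side mat ((0.5059515237808228, 0.3496437668800354), (0.26355230808258057, 0.17149627208709717), 82.15380859375)
side yel [429 240  21  18 180] [441.6 246.4] [[ 0.7652 -0.2532  0.003 ]]
side yel [372 334  36  33 509] [387.6 350.6] [[ 0.5245 -0.4285  0.003 ]]
side blue [346 265  33  35 522] [363.6 280.6] [[ 0.5539 -0.2656  0.003 ]]
side red [345 289  25  29 483] [356.2 304.9] [[ 0.5119 -0.3134  0.003 ]]
side red [352 317  21  22 222] [364.1 328.4] [[ 0.503  -0.3682  0.003 ]]
side tray [[389, 249], [426, 301], [448, 359], [364, 389], [362, 341], [382, 251]] [[0.6376, -0.2249], [0.6433, -0.3728], [0.6149, -0.4956], [0.4426, -0.4838], [0.4808, -0.3998], [0.6202, -0.2236]] ((0.5585889220237732, -0.3579683005809784), (0.2966022789478302, 0.17181697487831116), 77.46182250976562)
```

View pics/scene_c.png

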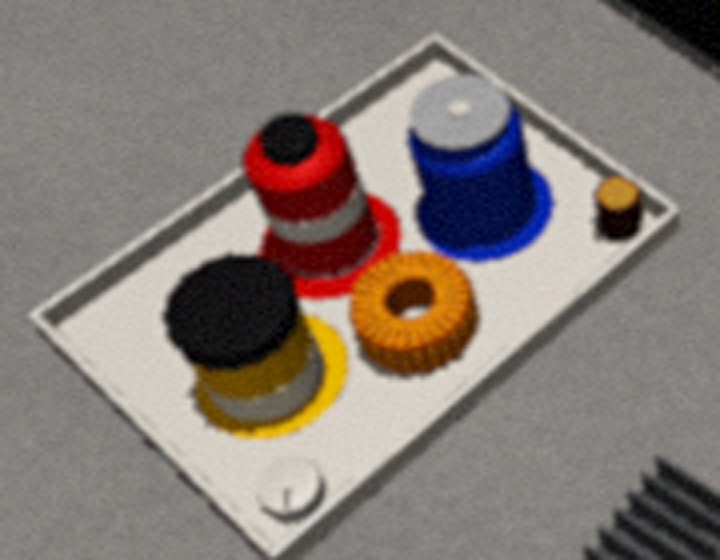

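The tray sits at about (0.524,-0.355) with yaw -4.3°: red in front, blue at +y, yellow at -y. The mat is at (0.507,0.348) with yaw about -8°. I'll move over the tray for a close look.

>>> {"method": "step_arm", "body": {
  "moves": [
    {"dx": 42.4, "dy": -24.9, "dz": -2.2},
    {"dx": 42.4, "dy": -24.9, "dz": -2.2},
    {"dx": 42.4, "dy": -24.9, "dz": -2.2},
    {"dx": 42.4, "dy": -24.9, "dz": -2.2},
    {"dx": 42.4, "dy": -24.9, "dz": -2.2},
    {"dx": 42.4, "dy": -24.9, "dz": -2.2},
    {"dx": 42.4, "dy": -24.9, "dz": -2.2},
    {"dx": 42.4, "dy": -24.9, "dz": -2.2},
    {"rz": -8.9},
    {"rz": -8.9},
    {"rz": -8.9},
    {"rz": -8.9},
    {"rz": -8.9},
    {"rz": -8.9},
    {"rz": -8.7},
    {}
  ]
}}

```text
invalid input at $.moves[0]: expected keys rx, ry, rz, dx, dy, dz, gripper
```

```bash
cat >> h.py <<'E'
def tool(o):
    R=cv2.Rodrigues(np.array(o["orientation"]))[0];return R,np.array(o["tcp_pos"])
def togo(o,x,y,z,yang):
    """print shift in tool axes (mm) to world TCP goal and turn rz (deg) so tool y points along yang (deg)"""
    R,p=tool(o);d=R.T@(np.array([x,y,z])-p)*1000
    a=np.degrees(np.arctan2(R[1,1],R[0,1]));t=(a-yang+180)%360-180
    print("shift",d.round(1),"rz",round(t,2),"yang",round(a,2),"tilt",np.degrees(np.arccos(-R[2,2])).round(2),"t",o["clock"])
E
python3 - <<'E'
from bench import r
from h import *
o=r.get_obs();togo(o,.49,-.3525,.25,-4.3);print(o["tcp_pos"],o["joints"].round(2),o["contact_force"])
c=r.camera_info("wrist");f=r.grab_frame("wrist");cv2.imwrite("pics/w1.png",f);np.save("w1.npy",c,allow_pickle=True)
# scene/side triangulated tops & checks
C={n:r.camera_info(n) for n in("scene","side")}
for n,p,z in[("dish",(244.5,265.9),.111),("button",(202.3,274.4),.125),("lid",(188.3,323.6),.101),("ring",(233.3,320.1),.041),("pad",(319.5,226),.013)]:
    print(n,cast(C["scene"],p,z).round(4))
print("pad side",cast(C["side"],(321,208),.013))
print(proj(c,[[.49,-.3525,.003],[.5394,-.2837,.003],[.5286,-.4275,.003],[.567,-.358,.041]]).round(0))
E
```

```text
shift [ 308.5 -155.7    2.7] rz -62.16 yang -66.46 tilt 0.08 t 0.15
[ 0.2693974  -0.61845313  0.25253551] [ 1.05  0.48  0.02  1.56 -0.01  1.11 -0.08] [-0.2799139   0.70129233  0.47229637]
dish [[ 0.5372 -0.2841  0.111 ]]
button [[ 0.4937 -0.3536  0.125 ]]
lid [[ 0.5376 -0.4326  0.101 ]]
ring [[ 0.5706 -0.3623  0.041 ]]
pad [[ 0.5493 -0.0449  0.013 ]]
pad side [[ 0.5480974  -0.03885916  0.013     ]]
[[ 156. -157.]
 [  90. -270.]
 [ 245. -165.]
 [ 160. -322.]]
```

View pics/w1.png

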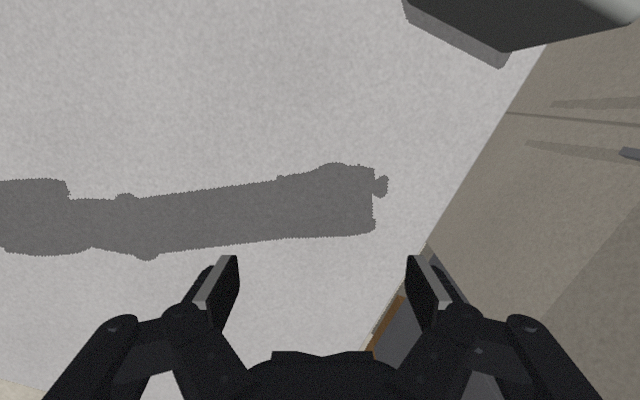

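The move call was refused because every key must be present. The wrist camera looks along the fingers: image up is tool +x, and the fingers sit near row 270.

>>> {"method": "step_arm", "body": {
  "moves": [
    {"rx": 0, "ry": 0, "rz": 0, "dx": 43.1, "dy": -20.5, "dz": -2.2, "gripper": 1},
    {"rx": 0, "ry": 0, "rz": 0, "dx": 43.1, "dy": -20.5, "dz": -2.2, "gripper": 1},
    {"rx": 0, "ry": 0, "rz": 0, "dx": 43.1, "dy": -20.5, "dz": -2.2, "gripper": 1},
    {"rx": 0, "ry": 0, "rz": 0, "dx": 43.1, "dy": -20.5, "dz": -2.2, "gripper": 1},
    {"rx": 0, "ry": 0, "rz": 0, "dx": 43.1, "dy": -20.5, "dz": -2.2, "gripper": 1},
    {"rx": 0, "ry": 0, "rz": 0, "dx": 43.1, "dy": -20.5, "dz": -2.2, "gripper": 1},
    {"rx": 0, "ry": 0, "rz": 0, "dx": 43.1, "dy": -20.5, "dz": -2.2, "gripper": 1},
    {"rx": 0, "ry": 0, "rz": 0, "dx": 43.1, "dy": -20.5, "dz": -2.2, "gripper": 1},
    {"rx": 0, "ry": 0, "rz": -8.9, "dx": 0, "dy": 0, "dz": 0, "gripper": 1},
    {"rx": 0, "ry": 0, "rz": -8.9, "dx": 0, "dy": 0, "dz": 0, "gripper": 1},
    {"rx": 0, "ry": 0, "rz": -8.9, "dx": 0, "dy": 0, "dz": 0, "gripper": 1},
    {"rx": 0, "ry": 0, "rz": -8.9, "dx": 0, "dy": 0, "dz": 0, "gripper": 1},
    {"rx": 0, "ry": 0, "rz": -8.9, "dx": 0, "dy": 0, "dz": 0, "gripper": 1},
    {"rx": 0, "ry": 0, "rz": -8.9, "dx": 0, "dy": 0, "dz": 0, "gripper": 1},
    {"rx": 0, "ry": 0, "rz": -8.8, "dx": 0, "dy": 0, "dz": 0, "gripper": 1},
    {"rx": 0, "ry": 0, "rz": 0, "dx": 0, "dy": 0, "dz": 0, "gripper": 1}
  ]
}}

```text
clock: 2.2
tcp_pos: [0.52, -0.3308, 0.2707]
orientation: [-2.304, -2.135, -0.0]
contact_force: [-0.0, 0.8, -0.3]
grip_width: 0.0857
gripper_force: 0.0
```

Run:
```python
from bench import r
from h import *
o=r.get_obs();togo(o,.49,-.3525,.25,-4.3);print(o["tcp_pos"],o["joints"].round(2),o["contact_force"])
c=r.camera_info("wrist");f=r.grab_frame("wrist");cv2.imwrite("pics/w2.png",f);np.save("w2.npy",c,allow_pickle=True)
for z in(.003,.1):print(proj(c,[[.49,-.3525,z],[.5394,-.2837,z],[.5286,-.4275,z],[.567,-.358,z]]).round(0).tolist())
```

```text
shift [-23.9 -28.2  20.7] rz -0.05 yang -4.35 tilt 0.03 t 2.2
[ 0.51997027 -0.3308492   0.27066771] [ 0.7   0.38 -0.31  1.67  0.13  1.11  0.28] [-0.02759394  0.78365186 -0.27148087]
[[301.0, 178.0], [334.0, 124.0], [333.0, 226.0], [358.0, 178.0]]
[[295.0, 203.0], [338.0, 133.0], [336.0, 262.0], [368.0, 202.0]]
```

View pics/w2.png

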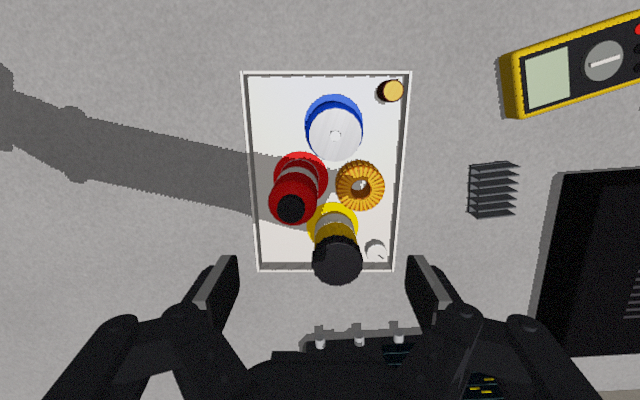

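Wrist view: tray corners (241,72), (412,72), (392,270), (258,270); button (290,208); dish (335,133); jar lid (337,260); ring (360,186).

Run:
```python
from h import *
c=np.load("w2.npy",allow_pickle=True).item();f=cv2.imread("pics/w2.png");h=cv2.cvtColor(f,cv2.COLOR_BGR2HSV)
H,S,V=[h[...,i].astype(int) for i in range(3)]
w=cast(c,[(241,72),(412,72),(392,270),(258,270)],.025)[:,:2];print(w.round(4).tolist(),cv2.minAreaRect(w.astype(np.float32)))
def blob(m,x0,x1,y0,y1,z,n):
    mm=np.zeros(H.shape,np.uint8);mm[y0:y1,x0:x1]=m[y0:y1,x0:x1]
    mm=cv2.morphologyEx(mm,cv2.MORPH_OPEN,np.ones((3,3)))
    hl=quad(mm);W=cast(c,hl+0.0,z)[:,:2].astype(np.float32)
    print(n,cv2.minEnclosingCircle(W),cv2.fitEllipse(W)[:2])
blob((V<60),265,315,185,230,.125,"button")
blob((V<60)&(S<90),300,375,225,290,.101,"lid")
blob((S<40)&(V>150),300,370,105,162,.106,"dish")
blob((H>8)&(H<22)&(S>90),325,395,150,220,.035,"ring")
blob((H>8)&(H<22)&(S>90),325,395,150,220,.030,"ring")
for n,m in[("red",(H<6)|(H>174)),("blue",(H>105)&(H<130)),("yel",(H>20)&(H<32))]:
    blob(m&(S>150)&(V>60),240,410,70,275,.003,n)
s=cast(c,[(308,152),(334,94),(334,203)],.003);print("far ring edges",s.round(4).tolist())
```

```text
[[0.4353, -0.215], [0.6316, -0.2302], [0.6088, -0.4936], [0.4156, -0.4786]] ((0.5231940746307373, -0.35441309213638306), (0.2644031047821045, 0.19693437218666077), 85.5569839477539)
button ((0.48796722292900085, -0.34890806674957275), 0.01505307573825121) ((0.4878215789794922, -0.34878596663475037), (0.026865197345614433, 0.030273843556642532))
lid ((0.5306490659713745, -0.4282926321029663), 0.03038453683257103) ((0.5297460556030273, -0.42837095260620117), (0.05621090158820152, 0.059756986796855927))
dish ((0.5453514456748962, -0.28454825282096863), 0.03488055616617203) ((0.5488298535346985, -0.2848685085773468), (0.05736178532242775, 0.07885849475860596))
ring ((0.5615527033805847, -0.3552778363227844), 0.03063001111149788) ((0.5608993768692017, -0.3535541296005249), (0.051084600389003754, 0.06024032458662987))
ring ((0.5620488524436951, -0.3568037152290344), 0.03105865605175495) ((0.5613858699798584, -0.3550553321838379), (0.05180185288190842, 0.061086077243089676))
red ((0.4813271462917328, -0.3670239746570587), 0.053735457360744476) ((0.4818659722805023, -0.3677724599838257), (0.07926011085510254, 0.11099490523338318))
blue ((0.5373333096504211, -0.28432804346084595), 0.03772985190153122) ((0.5375639200210571, -0.28330686688423157), (0.07256001234054565, 0.07366842776536942))
yel ((0.5286535620689392, -0.4276803135871887), 0.03872061148285866) ((0.5277331471443176, -0.42724770307540894), (0.07365924119949341, 0.0752144455909729))
far ring edges [[0.5022, -0.3172, 0.003], [0.5414, -0.2472, 0.003], [0.5321, -0.3922, 0.003]]
```

>>> {"method": "step_arm", "body": {
  "grip_force": 45,
  "moves": [
    {"rx": 0, "ry": 0, "rz": 0, "dx": -11.3, "dy": -14.7, "dz": 0, "gripper": 1},
    {"rx": 0, "ry": 0, "rz": 0, "dx": -11.2, "dy": -14.7, "dz": 0, "gripper": 1},
    {"rx": 0, "ry": 0, "rz": 0, "dx": 0, "dy": 0, "dz": 40, "gripper": 1},
    {"rx": 0, "ry": 0, "rz": 0, "dx": 0, "dy": 0, "dz": 40, "gripper": 1},
    {"rx": 0, "ry": 0, "rz": 0, "dx": 0, "dy": 0, "dz": 40, "gripper": 1},
    {"rx": 0, "ry": 0, "rz": 0, "dx": 0, "dy": 0, "dz": 35, "gripper": 1},
    {"rx": 0, "ry": 0, "rz": 0, "dx": 0, "dy": 0, "dz": 24.7, "gripper": 1},
    {"rx": 0, "ry": 0, "rz": 0, "dx": 0, "dy": 0, "dz": 0, "gripper": 1},
    {"rx": 0, "ry": 0, "rz": 0, "dx": 0, "dy": 0, "dz": 0, "gripper": -1},
    {"rx": 0, "ry": 0, "rz": 0, "dx": 0, "dy": 0, "dz": 0, "gripper": -1},
    {"rx": 0, "ry": 0, "rz": 0, "dx": 0, "dy": 0, "dz": 0, "gripper": -1},
    {"rx": 0, "ry": 0, "rz": 0, "dx": 0, "dy": 0, "dz": 0, "gripper": -1},
    {"rx": 0, "ry": 0, "rz": 0, "dx": 0, "dy": 0, "dz": 0, "gripper": -1}
  ]
}}

```text
clock: 3.88
tcp_pos: [0.4895, -0.3518, 0.0929]
orientation: [2.302, 2.135, -0.0]
contact_force: [-2.2, -0.2, 6.4]
grip_width: 0.0507
gripper_force: 46.2
```

>>> {"method": "step_arm", "body": {
  "moves": [
    {"rx": 0, "ry": 0, "rz": 0, "dx": 0, "dy": 0, "dz": -20, "gripper": -1},
    {"rx": 0, "ry": 0, "rz": 0, "dx": 0, "dy": 0, "dz": -45, "gripper": -1},
    {"rx": 0, "ry": 0, "rz": 0, "dx": 0, "dy": 0, "dz": -50, "gripper": -1},
    {"rx": 0, "ry": 0, "rz": 0, "dx": 0, "dy": 0, "dz": -45, "gripper": -1},
    {"rx": 0, "ry": 0, "rz": 0, "dx": 30, "dy": -1.6, "dz": 0, "gripper": -1},
    {"rx": 0, "ry": 0, "rz": 0, "dx": 55, "dy": -2.9, "dz": 0, "gripper": -1},
    {"rx": 0, "ry": 0, "rz": 0, "dx": 60, "dy": -3.2, "dz": 0, "gripper": -1},
    {"rx": 0, "ry": 0, "rz": 0, "dx": 60, "dy": -3.2, "dz": 0, "gripper": -1},
    {"rx": 0, "ry": 0, "rz": 0, "dx": 60, "dy": -3.2, "dz": 0, "gripper": -1},
    {"rx": 0, "ry": 0, "rz": 0, "dx": 60, "dy": -3.2, "dz": 0, "gripper": -1},
    {"rx": 0, "ry": 0, "rz": 0, "dx": 60, "dy": -3.2, "dz": 0, "gripper": -1},
    {"rx": 0, "ry": 0, "rz": 0, "dx": 60, "dy": -3.2, "dz": 0, "gripper": -1},
    {"rx": 0, "ry": 0, "rz": 0, "dx": 60, "dy": -3.2, "dz": 0, "gripper": -1},
    {"rx": 0, "ry": 0, "rz": 0, "dx": 60, "dy": -3.2, "dz": 0, "gripper": -1},
    {"rx": 0, "ry": 0, "rz": 0, "dx": 60, "dy": -3.2, "dz": 0, "gripper": -1},
    {"rx": 0, "ry": 0, "rz": 0, "dx": 60, "dy": -3.2, "dz": 0, "gripper": -1},
    {"rx": 0, "ry": 0, "rz": 0, "dx": 55, "dy": -2.9, "dz": 0, "gripper": -1},
    {"rx": 0, "ry": 0, "rz": 0, "dx": 42, "dy": -2.2, "dz": 0, "gripper": -1},
    {"rx": 0, "ry": 0, "rz": 0, "dx": 0, "dy": 0, "dz": 0, "gripper": -1}
  ]
}}

```text
clock: 6.25
tcp_pos: [0.5035, 0.4362, 0.2523]
orientation: [-2.294, -2.142, -0.002]
contact_force: [-0.1, -0.2, -2.8]
grip_width: 0.0504
gripper_force: 48.1
```

Run:
```python
from bench import r
from h import *
o=r.get_obs();togo(o,.507,.432,.092,-4.35);print(o["tcp_pos"],o["joints"].round(2),o["contact_force"],o["grip_width"])
c=r.camera_info("wrist");f=r.grab_frame("wrist");cv2.imwrite("pics/w3.png",f);np.save("w3.npy",c,allow_pickle=True)
print(proj(c,[[.507,.432,.002],[.507,.348,.002]]))
```

```text
shift [ -4.5   4.  160.3] rz 0.42 yang -3.93 tilt 0.19 t 6.25
[0.5034931  0.43624721 0.25228377] [-0.39  0.53 -0.6   1.55  0.31  1.16 -1.12] [-0.13282028 -0.23120249 -2.80835853] 0.05035769173838607
[[325.13392189 167.48217416]
 [329.16034356 226.58368975]]
```

View pics/w3.png

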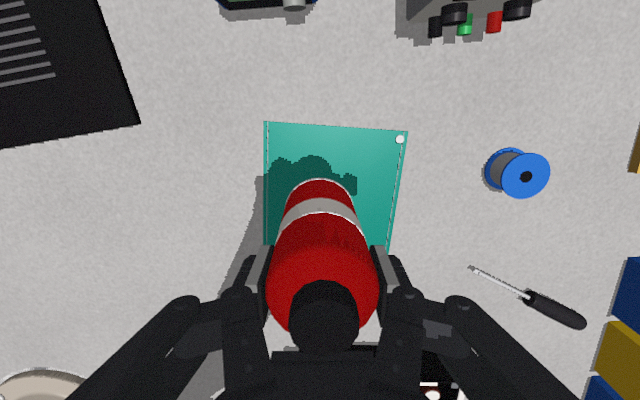

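Can held upright over the mat; far mat edge at row 125.

>>> {"method": "step_arm", "body": {
  "moves": [
    {"rx": 0, "ry": 0, "rz": 0.4, "dx": -4.5, "dy": 4, "dz": 40, "gripper": -1},
    {"rx": 0, "ry": 0, "rz": 0, "dx": 0, "dy": 0, "dz": 45, "gripper": -1},
    {"rx": 0, "ry": 0, "rz": 0, "dx": 0, "dy": 0, "dz": 40, "gripper": -1},
    {"rx": 0, "ry": 0, "rz": 0, "dx": 0, "dy": 0, "dz": 22, "gripper": -1},
    {"rx": 0, "ry": 0, "rz": 0, "dx": 0, "dy": 0, "dz": 9, "gripper": -1},
    {"rx": 0, "ry": 0, "rz": 0, "dx": 0, "dy": 0, "dz": 3.6, "gripper": -1},
    {"rx": 0, "ry": 0, "rz": 0, "dx": 0, "dy": 0, "dz": 0, "gripper": -1},
    {"rx": 0, "ry": 0, "rz": 0, "dx": 0, "dy": 0, "dz": 0, "gripper": -1}
  ]
}}

```text
clock: 7.3
tcp_pos: [0.51, 0.4277, 0.0928]
orientation: [2.31, 2.129, 0.003]
contact_force: [-0.2, 0.1, -3.5]
grip_width: 0.0506
gripper_force: 48.0
```

>>> {"method": "step_arm", "body": {
  "moves": [
    {"rx": 0, "ry": 0, "rz": 0, "dx": 0, "dy": 0, "dz": 1, "gripper": -1},
    {"rx": 0, "ry": 0, "rz": 0, "dx": 0, "dy": 0, "dz": 0.5, "gripper": -1},
    {"rx": 0, "ry": 0, "rz": 0, "dx": 0, "dy": 0, "dz": 0, "gripper": -1}
  ]
}}

```text
clock: 7.68
tcp_pos: [0.5099, 0.428, 0.092]
orientation: [2.31, 2.129, 0.004]
contact_force: [-2.4, -0.9, 6.7]
grip_width: 0.0506
gripper_force: 48.7
```

>>> {"method": "step_arm", "body": {
  "moves": [
    {"rx": 0, "ry": 0, "rz": 0, "dx": 0, "dy": 0, "dz": 0, "gripper": 1},
    {"rx": 0, "ry": 0, "rz": 0, "dx": 0, "dy": 0, "dz": 0, "gripper": 1},
    {"rx": 0, "ry": 0, "rz": 0, "dx": 0, "dy": 0, "dz": 0, "gripper": 1},
    {"rx": 0, "ry": 0, "rz": 0, "dx": 0, "dy": 0, "dz": 0, "gripper": 1},
    {"rx": 0, "ry": 0, "rz": 0, "dx": 0, "dy": 0, "dz": -20, "gripper": 1},
    {"rx": 0, "ry": 0, "rz": 0, "dx": 0, "dy": 0, "dz": -45, "gripper": 1},
    {"rx": 0, "ry": 0, "rz": 0, "dx": 0, "dy": 0, "dz": -50, "gripper": 1},
    {"rx": 0, "ry": 0, "rz": 0, "dx": 0, "dy": 0, "dz": -45, "gripper": 1},
    {"rx": 0, "ry": 0, "rz": 0, "dx": -55.4, "dy": 9, "dz": 0, "gripper": 1},
    {"rx": 0, "ry": 0, "rz": 0, "dx": -55.4, "dy": 9, "dz": 0, "gripper": 1},
    {"rx": 0, "ry": 0, "rz": 0, "dx": -55.4, "dy": 9, "dz": 0, "gripper": 1},
    {"rx": 0, "ry": 0, "rz": 0, "dx": -55.4, "dy": 9, "dz": 0, "gripper": 1},
    {"rx": 0, "ry": 0, "rz": 0, "dx": -55.4, "dy": 9, "dz": 0, "gripper": 1},
    {"rx": 0, "ry": 0, "rz": 0, "dx": -55.4, "dy": 9, "dz": 0, "gripper": 1},
    {"rx": 0, "ry": 0, "rz": 0, "dx": -55.4, "dy": 9, "dz": 0, "gripper": 1},
    {"rx": 0, "ry": 0, "rz": 0, "dx": -55.4, "dy": 9, "dz": 0, "gripper": 1},
    {"rx": 0, "ry": 0, "rz": 0, "dx": 0, "dy": 0, "dz": 0, "gripper": 1}
  ]
}}

```text
clock: 9.8
tcp_pos: [0.5455, -0.0262, 0.2512]
orientation: [2.317, 2.118, -0.001]
contact_force: [-0.1, 0.8, -0.7]
grip_width: 0.0853
gripper_force: 0.0
```

Run:
```python
from bench import r
from h import *
o=r.get_obs();togo(o,.538,-.284,.25,-4.35);print(o["tcp_pos"],o["joints"].round(2),o["contact_force"],o["grip_width"])
c=r.camera_info("wrist");f=r.grab_frame("wrist");cv2.imwrite("pics/w4.png",f);np.save("w4.npy",c,allow_pickle=True)
print(proj(c,[[.5487,-.042,.013],[.5487,-.042,.059]]))
```

```text
shift [-257.4   15.7    1.8] rz -0.81 yang -5.16 tilt 0.15 t 9.8
[ 0.5454871  -0.02619068  0.2511579 ] [ 0.35  0.31 -0.51  1.84  0.18  1.03 -0.32] [-0.09700229  0.7895876  -0.70673619] 0.08532161834091069
[[325.46162386 177.52547243]
 [325.99857229 188.63033294]]
```

View pics/w4.png

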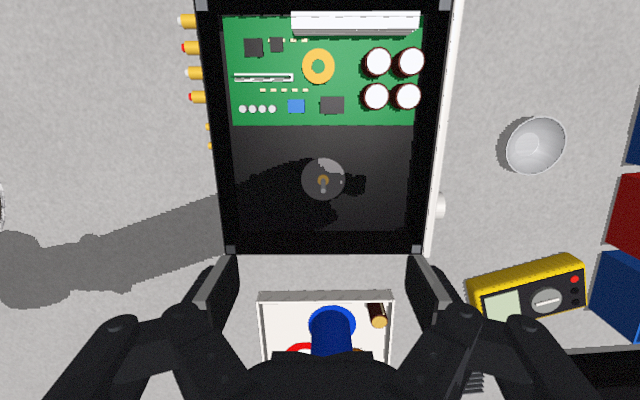

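Over the amplifier: pad centre at about (323,179), bolt tip at about (323,190). Chassis is nearly aligned with the tool.

>>> {"method": "step_arm", "body": {
  "moves": [
    {"rx": 0, "ry": 0, "rz": -0.8, "dx": -51.5, "dy": 3.1, "dz": 0, "gripper": 1},
    {"rx": 0, "ry": 0, "rz": 0, "dx": -51.5, "dy": 3.1, "dz": 0, "gripper": 1},
    {"rx": 0, "ry": 0, "rz": 0, "dx": -51.5, "dy": 3.1, "dz": 0, "gripper": 1},
    {"rx": 0, "ry": 0, "rz": 0, "dx": -51.5, "dy": 3.1, "dz": 0, "gripper": 1},
    {"rx": 0, "ry": 0, "rz": 0, "dx": -51.4, "dy": 3.3, "dz": 0, "gripper": 1},
    {"rx": 0, "ry": 0, "rz": 0, "dx": 0, "dy": 0, "dz": 20, "gripper": 1},
    {"rx": 0, "ry": 0, "rz": 0, "dx": 0, "dy": 0, "dz": 40, "gripper": 1},
    {"rx": 0, "ry": 0, "rz": 0, "dx": 0, "dy": 0, "dz": 45, "gripper": 1},
    {"rx": 0, "ry": 0, "rz": 0, "dx": 0, "dy": 0, "dz": 45, "gripper": 1},
    {"rx": 0, "ry": 0, "rz": 0, "dx": 0, "dy": 0, "dz": 30, "gripper": 1},
    {"rx": 0, "ry": 0, "rz": 0, "dx": 0, "dy": 0, "dz": 0, "gripper": 1},
    {"rx": 0, "ry": 0, "rz": 0, "dx": 0, "dy": 0, "dz": 0, "gripper": -1},
    {"rx": 0, "ry": 0, "rz": 0, "dx": 0, "dy": 0, "dz": 0, "gripper": -1},
    {"rx": 0, "ry": 0, "rz": 0, "dx": 0, "dy": 0, "dz": 0, "gripper": -1},
    {"rx": 0, "ry": 0, "rz": 0, "dx": 0, "dy": 0, "dz": 0, "gripper": -1},
    {"rx": 0, "ry": 0, "rz": 0, "dx": 0, "dy": 0, "dz": 0, "gripper": -1}
  ]
}}

```text
clock: 11.85
tcp_pos: [0.544, -0.2784, 0.0724]
orientation: [2.293, 2.144, 0.002]
contact_force: [-2.6, 1.2, 6.8]
grip_width: 0.0585
gripper_force: 48.8
```

Run:
```python
from bench import r
from h import *
o=r.get_obs();togo(o,.507,.345,o["tcp_pos"][2],-4.35)
c=np.load("w4.npy",allow_pickle=True).item();f=cv2.imread("pics/w4.png")
g=cv2.cvtColor(f,cv2.COLOR_BGR2GRAY)
m=((g>60)).astype(np.uint8);s=np.zeros_like(m);s[150:215,290:350]=m[150:215,290:350]
s=cv2.morphologyEx(s,cv2.MORPH_OPEN,np.ones((3,3)));q=quad(s);print(cv2.minEnclosingCircle(q),cv2.minEnclosingCircle(cast(c,q+0.,.013)[:,:2].astype(np.float32)))
print(cast(c,[(323,179)],.013),cast(c,[(323,190)],.059),cast(c,[(228,252),(425,254)],.07))
cv2.imwrite("pics/w4c.png",cv2.resize(f[145:215,280:370],None,fx=8,fy=8,interpolation=2))
```

```text
shift [619.5 -78.9  -0.8] rz 0.49 yang -3.86 tilt 0.16 t 11.85
((325.0, 168.9042510986328), 30.55121612548828) ((0.548870861530304, -0.03233780339360237), 0.03894294053316116)
[[ 0.5454227  -0.04364338  0.013     ]] [[ 0.54521736 -0.04329536  0.059     ]] [[ 0.42842221 -0.10519918  0.07      ]
 [ 0.65713767 -0.12903586  0.07      ]]
```

View pics/w4c.png

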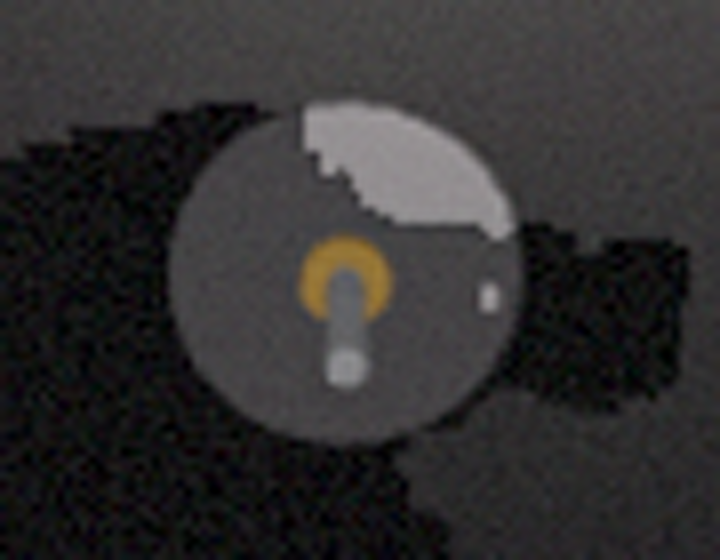

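Bolt tip at (323.2,191) and foot at (323.1,179.4) put the bolt at about (0.5455,-0.044). Bottle gripped, on to the mat.

>>> {"method": "step_arm", "body": {
  "moves": [
    {"rx": 0, "ry": 0, "rz": 0, "dx": 0, "dy": 0, "dz": -20, "gripper": -1},
    {"rx": 0, "ry": 0, "rz": 0, "dx": 0, "dy": 0, "dz": -45, "gripper": -1},
    {"rx": 0, "ry": 0, "rz": 0, "dx": 0, "dy": 0, "dz": -55, "gripper": -1},
    {"rx": 0, "ry": 0, "rz": 0, "dx": 0, "dy": 0, "dz": -50, "gripper": -1},
    {"rx": 0, "ry": 0, "rz": 0, "dx": 30, "dy": -3.9, "dz": 0, "gripper": -1},
    {"rx": 0, "ry": 0, "rz": 0, "dx": 50, "dy": -6.5, "dz": 0, "gripper": -1},
    {"rx": 0, "ry": 0, "rz": 0, "dx": 57, "dy": -7.2, "dz": 0, "gripper": -1},
    {"rx": 0, "ry": 0, "rz": 0, "dx": 57, "dy": -7.2, "dz": 0, "gripper": -1},
    {"rx": 0, "ry": 0, "rz": 0, "dx": 57, "dy": -7.2, "dz": 0, "gripper": -1},
    {"rx": 0, "ry": 0, "rz": 0, "dx": 57, "dy": -7.2, "dz": 0, "gripper": -1},
    {"rx": 0, "ry": 0, "rz": 0, "dx": 57, "dy": -7.2, "dz": 0, "gripper": -1},
    {"rx": 0, "ry": 0, "rz": 0, "dx": 57, "dy": -7.2, "dz": 0, "gripper": -1},
    {"rx": 0, "ry": 0, "rz": 0, "dx": 57, "dy": -7.2, "dz": 0, "gripper": -1},
    {"rx": 0, "ry": 0, "rz": 0, "dx": 57, "dy": -7.2, "dz": 0, "gripper": -1},
    {"rx": 0, "ry": 0, "rz": 0, "dx": 50, "dy": -6.5, "dz": 0, "gripper": -1},
    {"rx": 0, "ry": 0, "rz": 0, "dx": 33.5, "dy": -4.4, "dz": 0, "gripper": -1},
    {"rx": 0, "ry": 0, "rz": 0, "dx": 0, "dy": 0, "dz": 0, "gripper": -1},
    {"rx": 0, "ry": 0, "rz": 0, "dx": 0, "dy": 0, "dz": 0, "gripper": -1}
  ]
}}

```text
clock: 14.1
tcp_pos: [0.5062, 0.3443, 0.241]
orientation: [2.295, 2.144, 0.001]
contact_force: [-0.2, -0.4, -1.7]
grip_width: 0.0581
gripper_force: 49.4
```

Run:
```python
from bench import r
from h import *
o=r.get_obs();togo(o,.507,.343,.0724,-4.35);print(o["tcp_pos"],o["joints"].round(2),o["contact_force"],o["grip_width"])
```

```text
shift [ -1.1   0.7 168.6] rz 0.46 yang -3.89 tilt 0.07 t 14.1
[0.50616349 0.34426594 0.24096447] [-0.24  0.46 -0.62  1.69  0.3   1.09 -1.02] [-0.22027351 -0.44636589 -1.7201268 ] 0.05813022125433302
```

>>> {"method": "step_arm", "body": {
  "moves": [
    {"rx": 0, "ry": 0, "rz": 0.5, "dx": -1, "dy": 0.7, "dz": 40, "gripper": -1},
    {"rx": 0, "ry": 0, "rz": 0, "dx": 0, "dy": 0, "dz": 50, "gripper": -1},
    {"rx": 0, "ry": 0, "rz": 0, "dx": 0, "dy": 0, "dz": 45, "gripper": -1},
    {"rx": 0, "ry": 0, "rz": 0, "dx": 0, "dy": 0, "dz": 22, "gripper": -1},
    {"rx": 0, "ry": 0, "rz": 0, "dx": 0, "dy": 0, "dz": 9, "gripper": -1},
    {"rx": 0, "ry": 0, "rz": 0, "dx": 0, "dy": 0, "dz": 2, "gripper": -1},
    {"rx": 0, "ry": 0, "rz": 0, "dx": 0, "dy": 0, "dz": 1, "gripper": -1},
    {"rx": 0, "ry": 0, "rz": 0, "dx": 0, "dy": 0, "dz": 0.4, "gripper": -1},
    {"rx": 0, "ry": 0, "rz": 0, "dx": 0, "dy": 0, "dz": 0, "gripper": -1}
  ]
}}

```text
clock: 15.22
tcp_pos: [0.5069, 0.3444, 0.0715]
orientation: [2.304, 2.135, 0.002]
contact_force: [-0.4, 0.3, 1.2]
grip_width: 0.0581
gripper_force: 49.6
```

>>> {"method": "step_arm", "body": {
  "moves": [
    {"rx": 0, "ry": 0, "rz": 0, "dx": 0, "dy": 0, "dz": 0, "gripper": 1},
    {"rx": 0, "ry": 0, "rz": 0, "dx": 0, "dy": 0, "dz": 0, "gripper": 1},
    {"rx": 0, "ry": 0, "rz": 0, "dx": 0, "dy": 0, "dz": 0, "gripper": 1},
    {"rx": 0, "ry": 0, "rz": 0, "dx": 0, "dy": 0, "dz": -20, "gripper": 1},
    {"rx": 0, "ry": 0, "rz": 0, "dx": 0, "dy": 0, "dz": -45, "gripper": 1},
    {"rx": 0, "ry": 0, "rz": 0, "dx": 0, "dy": 0, "dz": -55, "gripper": 1},
    {"rx": 0, "ry": 0, "rz": 0, "dx": 0, "dy": 0, "dz": -50, "gripper": 1},
    {"rx": 0, "ry": 0, "rz": 0, "dx": -59, "dy": 6.1, "dz": 0, "gripper": 1},
    {"rx": 0, "ry": 0, "rz": 0, "dx": -59, "dy": 6.1, "dz": 0, "gripper": 1},
    {"rx": 0, "ry": 0, "rz": 0, "dx": -59, "dy": 6.1, "dz": 0, "gripper": 1},
    {"rx": 0, "ry": 0, "rz": 0, "dx": -59, "dy": 6.1, "dz": 0, "gripper": 1},
    {"rx": 0, "ry": 0, "rz": 0, "dx": -59, "dy": 6.1, "dz": 0, "gripper": 1},
    {"rx": 0, "ry": 0, "rz": 0, "dx": -59, "dy": 6.1, "dz": 0, "gripper": 1},
    {"rx": 0, "ry": 0, "rz": 0, "dx": -59, "dy": 6.1, "dz": 0, "gripper": 1},
    {"rx": 0, "ry": 0, "rz": 0, "dx": -59, "dy": 6.1, "dz": 0, "gripper": 1},
    {"rx": 0, "ry": 0, "rz": 0, "dx": -59, "dy": 6.1, "dz": 0, "gripper": 1},
    {"rx": 0, "ry": 0, "rz": 0, "dx": -59, "dy": 6.1, "dz": 0, "gripper": 1},
    {"rx": 0, "ry": 0, "rz": 0, "dx": -59, "dy": 6.1, "dz": 0, "gripper": 1},
    {"rx": 0, "ry": 0, "rz": 0, "dx": -59, "dy": 6.1, "dz": 0, "gripper": 1},
    {"rx": 0, "ry": 0, "rz": 0, "dx": -59, "dy": 6.1, "dz": 0, "gripper": 1}
  ]
}}

```text
clock: 17.73
tcp_pos: [0.5274, -0.4285, 0.2426]
orientation: [2.303, 2.135, 0.002]
contact_force: [0.3, 0.2, -0.7]
grip_width: 0.0854
gripper_force: 0.0
```

Run:
```python
from bench import r
from h import *
o=r.get_obs();togo(o,.528,-.4275,.07,-4.35);print(o["tcp_pos"],o["joints"].round(2),o["qvel"].round(2),o["grip_width"])
```

```text
shift [  1.1   0.2 172.6] rz 0.02 yang -4.33 tilt 0.11 t 17.725
[ 0.52740841 -0.42845742  0.24257316] [ 0.84  0.52 -0.35  1.54  0.19  1.12  0.37] [ 0.36  0.47  0.16 -0.77  0.05  0.28  0.62] 0.08538941465332454
```

>>> {"method": "step_arm", "body": {
  "moves": [
    {"rx": 0, "ry": 0, "rz": 0, "dx": 0, "dy": 0, "dz": 0, "gripper": 1},
    {"rx": 0, "ry": 0, "rz": 0, "dx": 0, "dy": 0, "dz": 20, "gripper": 1},
    {"rx": 0, "ry": 0, "rz": 0, "dx": 0, "dy": 0, "dz": 45, "gripper": 1},
    {"rx": 0, "ry": 0, "rz": 0, "dx": 0, "dy": 0, "dz": 45, "gripper": 1},
    {"rx": 0, "ry": 0, "rz": 0, "dx": 0, "dy": 0, "dz": 40, "gripper": 1},
    {"rx": 0, "ry": 0, "rz": 0, "dx": 0, "dy": 0, "dz": 22.6, "gripper": 1},
    {"rx": 0, "ry": 0, "rz": 0, "dx": 0, "dy": 0, "dz": 0, "gripper": 1},
    {"rx": 0, "ry": 0, "rz": 0, "dx": 0, "dy": 0, "dz": 0, "gripper": -1},
    {"rx": 0, "ry": 0, "rz": 0, "dx": 0, "dy": 0, "dz": 0, "gripper": -1},
    {"rx": 0, "ry": 0, "rz": 0, "dx": 0, "dy": 0, "dz": 0, "gripper": -1},
    {"rx": 0, "ry": 0, "rz": 0, "dx": 0, "dy": 0, "dz": 0, "gripper": -1},
    {"rx": 0, "ry": 0, "rz": 0, "dx": 0, "dy": 0, "dz": 0, "gripper": -1}
  ]
}}

```text
clock: 19.23
tcp_pos: [0.5287, -0.4276, 0.0705]
orientation: [2.302, 2.133, 0.001]
contact_force: [0.0, 0.2, 7.1]
grip_width: 0.0567
gripper_force: 44.4
```

Run:
```python
from bench import r
from h import *
o=r.get_obs();togo(o,.505,.261,.07,-4.35);print(o["tcp_pos"],o["contact_force"],o["grip_width"])
```

```text
shift [684.8 -76.   -1.2] rz -0.02 yang -4.37 tilt 0.23 t 19.225
[ 0.52867224 -0.42762008  0.07047081] [0.03835671 0.19451309 7.12132036] 0.056731761228380535
```

>>> {"method": "step_arm", "body": {
  "moves": [
    {"rx": 0, "ry": 0, "rz": 0, "dx": 0, "dy": 0, "dz": -20, "gripper": -1},
    {"rx": 0, "ry": 0, "rz": 0, "dx": 0, "dy": 0, "dz": -45, "gripper": -1},
    {"rx": 0, "ry": 0, "rz": 0, "dx": 0, "dy": 0, "dz": -55, "gripper": -1},
    {"rx": 0, "ry": 0, "rz": 0, "dx": 0, "dy": 0, "dz": -40, "gripper": -1},
    {"rx": 0, "ry": 0, "rz": 0, "dx": 34.8, "dy": -4.5, "dz": 0, "gripper": -1},
    {"rx": 0, "ry": 0, "rz": 0, "dx": 50, "dy": -5.5, "dz": 0, "gripper": -1},
    {"rx": 0, "ry": 0, "rz": 0, "dx": 57, "dy": -6.3, "dz": 0, "gripper": -1},
    {"rx": 0, "ry": 0, "rz": 0, "dx": 57, "dy": -6.3, "dz": 0, "gripper": -1},
    {"rx": 0, "ry": 0, "rz": 0, "dx": 57, "dy": -6.3, "dz": 0, "gripper": -1},
    {"rx": 0, "ry": 0, "rz": 0, "dx": 57, "dy": -6.3, "dz": 0, "gripper": -1},
    {"rx": 0, "ry": 0, "rz": 0, "dx": 57, "dy": -6.3, "dz": 0, "gripper": -1},
    {"rx": 0, "ry": 0, "rz": 0, "dx": 57, "dy": -6.3, "dz": 0, "gripper": -1},
    {"rx": 0, "ry": 0, "rz": 0, "dx": 57, "dy": -6.3, "dz": 0, "gripper": -1},
    {"rx": 0, "ry": 0, "rz": 0, "dx": 57, "dy": -6.3, "dz": 0, "gripper": -1},
    {"rx": 0, "ry": 0, "rz": 0, "dx": 57, "dy": -6.3, "dz": 0, "gripper": -1},
    {"rx": 0, "ry": 0, "rz": 0, "dx": 50, "dy": -5.5, "dz": 0, "gripper": -1},
    {"rx": 0, "ry": 0, "rz": 0, "dx": 37, "dy": -4, "dz": 0, "gripper": -1},
    {"rx": 0, "ry": 0, "rz": 0, "dx": 0, "dy": 0, "dz": 0, "gripper": -1},
    {"rx": 0, "ry": 0, "rz": 0, "dx": 0, "dy": 0, "dz": 0, "gripper": -1}
  ]
}}

```text
clock: 21.6
tcp_pos: [0.5033, 0.2608, 0.2284]
orientation: [2.304, 2.134, -0.001]
contact_force: [0.4, 0.3, -3.4]
grip_width: 0.0568
gripper_force: 46.7
```

Run:
```python
from bench import r
from h import *
o=r.get_obs();togo(o,.505,.261,.0695,-4.35);print(o["tcp_pos"],o["contact_force"],o["grip_width"])
```

```text
shift [  0.5   1.7 158.9] rz -0.04 yang -4.39 tilt 0.07 t 21.6
[0.50327607 0.26083263 0.22843191] [ 0.35811267  0.29803704 -3.41206646] 0.056767384675462974
```

>>> {"method": "step_arm", "body": {
  "moves": [
    {"rx": 0, "ry": 0, "rz": 0, "dx": 0, "dy": 1.5, "dz": 40, "gripper": -1},
    {"rx": 0, "ry": 0, "rz": 0, "dx": 0, "dy": 0, "dz": 50, "gripper": -1},
    {"rx": 0, "ry": 0, "rz": 0, "dx": 0, "dy": 0, "dz": 40, "gripper": -1},
    {"rx": 0, "ry": 0, "rz": 0, "dx": 0, "dy": 0, "dz": 18, "gripper": -1},
    {"rx": 0, "ry": 0, "rz": 0, "dx": 0, "dy": 0, "dz": 7, "gripper": -1},
    {"rx": 0, "ry": 0, "rz": 0, "dx": 0, "dy": 0, "dz": 2, "gripper": -1},
    {"rx": 0, "ry": 0, "rz": 0, "dx": 0, "dy": 0, "dz": 1, "gripper": -1},
    {"rx": 0, "ry": 0, "rz": 0, "dx": 0, "dy": 0, "dz": 0.5, "gripper": -1},
    {"rx": 0, "ry": 0, "rz": 0, "dx": 0, "dy": 0, "dz": 0.4, "gripper": -1},
    {"rx": 0, "ry": 0, "rz": 0, "dx": 0, "dy": 0, "dz": 0, "gripper": -1}
  ]
}}

```text
clock: 22.85
tcp_pos: [0.505, 0.2618, 0.0695]
orientation: [2.304, 2.135, 0.001]
contact_force: [-0.0, 0.3, -1.8]
grip_width: 0.0564
gripper_force: 46.6
```

>>> {"method": "step_arm", "body": {
  "moves": [
    {"rx": 0, "ry": 0, "rz": 0, "dx": 0, "dy": 0, "dz": 0.6, "gripper": -1},
    {"rx": 0, "ry": 0, "rz": 0, "dx": 0, "dy": 0, "dz": 0, "gripper": 1},
    {"rx": 0, "ry": 0, "rz": 0, "dx": 0, "dy": 0, "dz": 0, "gripper": 1},
    {"rx": 0, "ry": 0, "rz": 0, "dx": 0, "dy": 0, "dz": 0, "gripper": 1},
    {"rx": 0, "ry": 0, "rz": 0, "dx": 0, "dy": 0, "dz": -20, "gripper": 1},
    {"rx": 0, "ry": 0, "rz": 0, "dx": 0, "dy": 0, "dz": -45, "gripper": 1},
    {"rx": 0, "ry": 0, "rz": 0, "dx": 0, "dy": 0, "dz": -55, "gripper": 1},
    {"rx": 0, "ry": 0, "rz": 0, "dx": 0, "dy": 0, "dz": -45, "gripper": 1},
    {"rx": 0, "ry": 0, "rz": 0, "dx": -55.6, "dy": 9.4, "dz": 0, "gripper": 1},
    {"rx": 0, "ry": 0, "rz": 0, "dx": -55.6, "dy": 9.4, "dz": 0, "gripper": 1},
    {"rx": 0, "ry": 0, "rz": 0, "dx": -55.6, "dy": 9.4, "dz": 0, "gripper": 1},
    {"rx": 0, "ry": 0, "rz": 0, "dx": -55.6, "dy": 9.4, "dz": 0, "gripper": 1},
    {"rx": 0, "ry": 0, "rz": 0, "dx": -55.6, "dy": 9.4, "dz": 0, "gripper": 1},
    {"rx": 0, "ry": 0, "rz": 0, "dx": -55.6, "dy": 9.4, "dz": 0, "gripper": 1},
    {"rx": 0, "ry": 0, "rz": 0, "dx": -55.6, "dy": 9.4, "dz": 0, "gripper": 1},
    {"rx": 0, "ry": 0, "rz": 0, "dx": -55.6, "dy": 9.4, "dz": 0, "gripper": 1},
    {"rx": 0, "ry": 0, "rz": 0, "dx": -55.6, "dy": 9.4, "dz": 0, "gripper": 1},
    {"rx": 0, "ry": 0, "rz": 0, "dx": -55.6, "dy": 9.4, "dz": 0, "gripper": 1},
    {"rx": 0, "ry": 0, "rz": 0, "dx": -55.6, "dy": 9.4, "dz": 0, "gripper": 1},
    {"rx": 0, "ry": 0, "rz": 0, "dx": 0, "dy": 0, "dz": 0, "gripper": 1}
  ]
}}

```text
clock: 25.35
tcp_pos: [0.5598, -0.3622, 0.2344]
orientation: [2.312, 2.125, -0.002]
contact_force: [0.2, 0.6, -0.3]
grip_width: 0.0853
gripper_force: 0.0
```

>>> {"method": "step_arm", "body": {
  "moves": [
    {"rx": 0, "ry": 0, "rz": 10, "dx": 0, "dy": 0, "dz": 0, "gripper": 1},
    {"rx": 0, "ry": 0, "rz": 10, "dx": 0, "dy": 0, "dz": 0, "gripper": 1},
    {"rx": 0, "ry": 0, "rz": 10, "dx": 0, "dy": 0, "dz": 0, "gripper": 1},
    {"rx": 0, "ry": 0, "rz": 10, "dx": 0, "dy": 0, "dz": 0, "gripper": 1},
    {"rx": 0, "ry": 0, "rz": 10, "dx": 0, "dy": 0, "dz": 0, "gripper": 1},
    {"rx": 0, "ry": 0, "rz": 10, "dx": 0, "dy": 0, "dz": 0, "gripper": 1},
    {"rx": 0, "ry": 0, "rz": 10, "dx": 0, "dy": 0, "dz": 0, "gripper": 1},
    {"rx": 0, "ry": 0, "rz": 10, "dx": 0, "dy": 0, "dz": 0, "gripper": 1},
    {"rx": 0, "ry": 0, "rz": 10, "dx": 0, "dy": 0, "dz": 0, "gripper": 1},
    {"rx": 0, "ry": 0, "rz": 0, "dx": 0, "dy": 0, "dz": 0, "gripper": 1}
  ]
}}

```text
clock: 26.6
tcp_pos: [0.5619, -0.3545, 0.2347]
orientation: [-3.139, 0.114, -0.002]
contact_force: [1.4, 0.5, -0.5]
grip_width: 0.0851
gripper_force: 0.0
```

Run:
```python
from bench import r
from h import *
o=r.get_obs();togo(o,.5615,-.356,.031,-94.4);print(o["tcp_pos"],o["contact_force"],o["joints"].round(2))
c=r.camera_info("wrist");f=r.grab_frame("wrist");cv2.imwrite("pics/w5.png",f);np.save("w5.npy",c,allow_pickle=True)
print(proj(c,[[.5615,-.356,.041]]))
cs=r.camera_info("scene");s=r.grab_frame("scene");cv2.imwrite("pics/s1.png",s)
cv2.imwrite("pics/cmp.png",np.hstack([f[:,100:540],cv2.resize(s[95:195,320:440],None,fx=2.9,fy=4)]))
```

```text
shift [ -0.5   1.7 203.7] rz 0.23 yang -94.17 tilt 0.07 t 26.6
[ 0.56191037 -0.35449684  0.23471388] [ 1.38979019  0.45904698 -0.52653302] [ 0.51  0.48 -0.06  1.6   0.03  1.07 -1.2 ]
[[323.32093127 175.61390923]]
```

View pics/cmp.png

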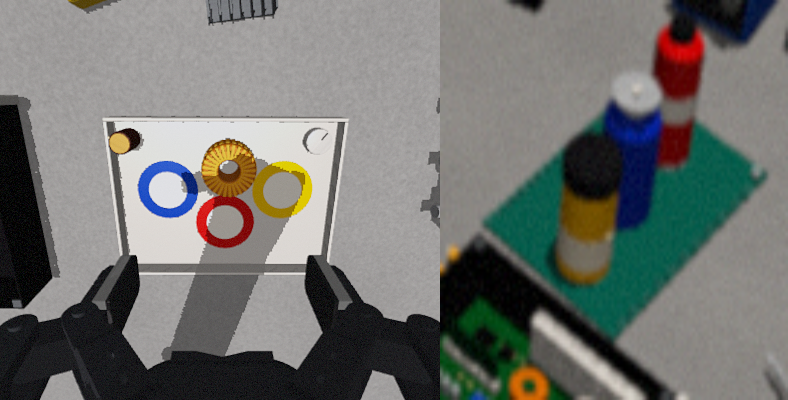

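All three containers stand upright on the mat and the marks are free. Ring at (328,167); marks at about blue (267,189), red (325,222), yellow (382,189) in full-image pixels.

Run:
```python
from h import *
from bench import r
c=np.load("w5.npy",allow_pickle=True).item();f=cv2.imread("pics/w5.png");h=cv2.cvtColor(f,cv2.COLOR_BGR2HSV)
H,S,V=[h[...,i].astype(int) for i in range(3)]
def blob(m,z,n,x0=215,x1=435,y0=120,y1=265):
    mm=np.zeros(H.shape,np.uint8);mm[y0:y1,x0:x1]=m[y0:y1,x0:x1]
    mm=cv2.morphologyEx(mm,cv2.MORPH_OPEN,np.ones((3,3)));q=quad(mm)
    W=cast(c,q+0.,z)[:,:2].astype(np.float32)
    e=cv2.fitEllipse(W);b=q.min(0),q.max(0);print(n,e[0],e[1],b[0],b[1])
blob(((H<6)|(H>174))&(S>120),.003,"red");blob((H>105)&(H<130)&(S>120),.003,"blue");blob((H>22)&(H<32)&(S>120),.003,"yel",x0=352)
o=(H>8)&(H<22)&(S>90);
for z in(.03,.041,.003):blob(o,z,f"ring{z}",x0=295,x1=362,y0=130,y1=202)
print("hole",cast(c,[(329,167)],.041))
```

```text
red (0.48852989077568054, -0.3524457514286041) (0.07453745603561401, 0.07503064721822739) [297 196] [353 247]
blue (0.5380206108093262, -0.2839234173297882) (0.07441738247871399, 0.07479590177536011) [238 161] [297 216]
yel (0.5272662043571472, -0.42776787281036377) (0.07417865842580795, 0.07461310178041458) [353 161] [411 216]
ring0.03 (0.5658897757530212, -0.36212000250816345) (0.06274536997079849, 0.06755886971950531) [302 139] [356 196]
ring0.041 (0.5686044692993164, -0.3620826005935669) (0.060622990131378174, 0.06527366489171982) [302 139] [356 196]
ring0.003 (0.5592264533042908, -0.36221182346343994) (0.06795487552881241, 0.07316797971725464) [302 139] [356 196]
hole [[ 0.57076418 -0.36291217  0.041     ]]
```

>>> {"method": "step_arm", "body": {
  "grip_force": 60,
  "moves": [
    {"rx": 0, "ry": 0, "rz": 0.2, "dx": 5.5, "dy": 7.1, "dz": 20, "gripper": 1},
    {"rx": 0, "ry": 0, "rz": 0, "dx": 0, "dy": 0, "dz": 45, "gripper": 1},
    {"rx": 0, "ry": 0, "rz": 0, "dx": 0, "dy": 0, "dz": 50, "gripper": 1},
    {"rx": 0, "ry": 0, "rz": 0, "dx": 0, "dy": 0, "dz": 45, "gripper": 1},
    {"rx": 0, "ry": 0, "rz": 0, "dx": 0, "dy": 0, "dz": 30, "gripper": 1},
    {"rx": 0, "ry": 0, "rz": 0, "dx": 0, "dy": 0, "dz": 13, "gripper": 1},
    {"rx": 0, "ry": 0, "rz": 0, "dx": 0, "dy": 0, "dz": 0, "gripper": 1},
    {"rx": 0, "ry": 0, "rz": 0, "dx": 0, "dy": 0, "dz": 0, "gripper": -1},
    {"rx": 0, "ry": 0, "rz": 0, "dx": 0, "dy": 0, "dz": 0, "gripper": -1},
    {"rx": 0, "ry": 0, "rz": 0, "dx": 0, "dy": 0, "dz": 0, "gripper": -1},
    {"rx": 0, "ry": 0, "rz": 0, "dx": 0, "dy": 0, "dz": 0, "gripper": -1},
    {"rx": 0, "ry": 0, "rz": 0, "dx": 0, "dy": 0, "dz": 0, "gripper": -1}
  ]
}}

```text
clock: 28.2
tcp_pos: [0.5675, -0.3639, 0.0328]
orientation: [3.138, -0.125, 0.005]
contact_force: [-0.7, 1.0, 5.9]
grip_width: 0.0573
gripper_force: 63.6
```

Run:
```python
from bench import r
from h import *
o=r.get_obs();togo(o,.5455,-.044,.2,-94.4);print(o["tcp_pos"],o["contact_force"],o["grip_width"])
```

```text
shift [ -46.9 -317.  -167.7] rz -0.15 yang -94.55 tilt 0.18 t 28.2
[ 0.56753234 -0.36394965  0.0328142 ] [-0.71339894  1.04278778  5.91856551] 0.05734587367334584
```

>>> {"method": "step_arm", "body": {
  "moves": [
    {"rx": 0, "ry": 0, "rz": 0, "dx": 0, "dy": 0, "dz": -15, "gripper": -1},
    {"rx": 0, "ry": 0, "rz": 0, "dx": 0, "dy": 0, "dz": -45, "gripper": -1},
    {"rx": 0, "ry": 0, "rz": 0, "dx": 0, "dy": 0, "dz": -55, "gripper": -1},
    {"rx": 0, "ry": 0, "rz": 0, "dx": 0, "dy": 0, "dz": -50, "gripper": -1},
    {"rx": 0, "ry": 0, "rz": 0, "dx": -7.8, "dy": -52.8, "dz": 0, "gripper": -1},
    {"rx": 0, "ry": 0, "rz": 0, "dx": -7.8, "dy": -52.8, "dz": 0, "gripper": -1},
    {"rx": 0, "ry": 0, "rz": 0, "dx": -7.8, "dy": -52.8, "dz": 0, "gripper": -1},
    {"rx": 0, "ry": 0, "rz": 0, "dx": -7.8, "dy": -52.8, "dz": 0, "gripper": -1},
    {"rx": 0, "ry": 0, "rz": 0, "dx": -7.8, "dy": -52.8, "dz": 0, "gripper": -1},
    {"rx": 0, "ry": 0, "rz": 0, "dx": -7.8, "dy": -52.8, "dz": 0, "gripper": -1},
    {"rx": 0, "ry": 0, "rz": -9.8, "dx": 0, "dy": 0, "dz": 0, "gripper": -1},
    {"rx": 0, "ry": 0, "rz": -9.8, "dx": 0, "dy": 0, "dz": 0, "gripper": -1},
    {"rx": 0, "ry": 0, "rz": -9.8, "dx": 0, "dy": 0, "dz": 0, "gripper": -1},
    {"rx": 0, "ry": 0, "rz": -9.8, "dx": 0, "dy": 0, "dz": 0, "gripper": -1},
    {"rx": 0, "ry": 0, "rz": -9.8, "dx": 0, "dy": 0, "dz": 0, "gripper": -1},
    {"rx": 0, "ry": 0, "rz": -9.8, "dx": 0, "dy": 0, "dz": 0, "gripper": -1},
    {"rx": 0, "ry": 0, "rz": -9.8, "dx": 0, "dy": 0, "dz": 0, "gripper": -1},
    {"rx": 0, "ry": 0, "rz": -9.8, "dx": 0, "dy": 0, "dz": 0, "gripper": -1},
    {"rx": 0, "ry": 0, "rz": -9.8, "dx": 0, "dy": 0, "dz": 0, "gripper": -1},
    {"rx": 0, "ry": 0, "rz": 0, "dx": 0, "dy": 0, "dz": 0, "gripper": -1}
  ]
}}

```text
clock: 30.7
tcp_pos: [0.5446, -0.0444, 0.1962]
orientation: [2.343, 2.092, -0.0]
contact_force: [0.4, 0.2, -3.2]
grip_width: 0.0571
gripper_force: 65.7
```

Run:
```python
from bench import r
from h import *
o=r.get_obs();togo(o,.5455,-.044,.1,-5.95);print(o["tcp_pos"],o["contact_force"],o["grip_width"])
c=r.camera_info("wrist");f=r.grab_frame("wrist");cv2.imwrite("pics/w6.png",f);np.save("w6.npy",c,allow_pickle=True)
R,p=tool(o);print(proj(c,[p+R@[0,0,z] for z in(-.01,.003,.028)]).tolist(),proj(c,[[.5455,-.044,.013],[.5455,-.044,.059]]))
```

```text
shift [ 0.6  0.8 96.2] rz -0.53 yang -6.48 tilt 0.04 t 30.7
[ 0.54461784 -0.04442502  0.19620616] [ 0.40391435  0.24871433 -3.21237905] 0.057100140948733176
[[322.4818190937794, 293.26741596715505], [322.4236038417371, 276.34278704643225], [322.33558625985984, 250.75387590158962]] [[322.78714968 177.3241642 ]
 [322.96640322 190.6479047 ]]
```

View pics/w6.png

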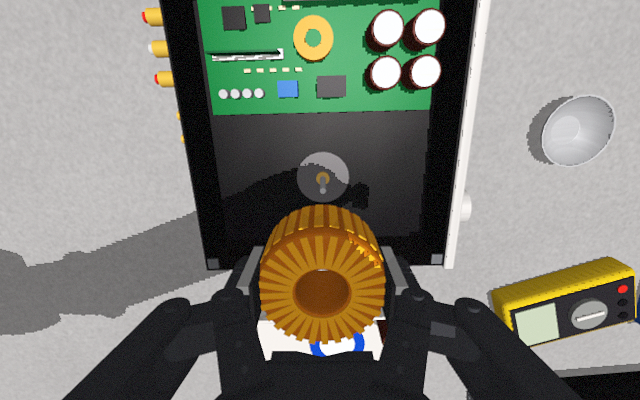

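The ring's hole at (322,292) sits where the tool axis projects, and the bolt is where predicted, so the ring is centred on the tool. Lowering.

>>> {"method": "step_arm", "body": {
  "moves": [
    {"rx": 0, "ry": 0, "rz": -0.5, "dx": 0.6, "dy": 0.8, "dz": 20, "gripper": -1},
    {"rx": 0, "ry": 0, "rz": 0, "dx": 0, "dy": 0, "dz": 40, "gripper": -1},
    {"rx": 0, "ry": 0, "rz": 0, "dx": 0, "dy": 0, "dz": 30, "gripper": -1},
    {"rx": 0, "ry": 0, "rz": 0, "dx": 0, "dy": 0, "dz": 8, "gripper": -1},
    {"rx": 0, "ry": 0, "rz": 0, "dx": 0, "dy": 0, "dz": 0, "gripper": -1},
    {"rx": 0, "ry": 0, "rz": 0, "dx": 0, "dy": 0, "dz": 0, "gripper": -1}
  ]
}}

```text
clock: 31.5
tcp_pos: [0.5469, -0.0434, 0.099]
orientation: [2.332, 2.103, 0.003]
contact_force: [0.3, -0.1, -2.9]
grip_width: 0.0566
gripper_force: 65.7
```

Run:
```python
from bench import r
from h import *
o=r.get_obs();togo(o,.5455,-.044,.0428,-5.95);print(o["tcp_pos"],o["contact_force"],o["grip_width"])
```

```text
shift [-0.7 -1.4 56.2] rz 0.04 yang -5.91 tilt 0.15 t 31.5
[ 0.54685308 -0.04343678  0.09904485] [ 0.32943058 -0.06871071 -2.88204075] 0.05662974694487004
```

>>> {"method": "step_arm", "body": {
  "moves": [
    {"rx": 0, "ry": 0, "rz": 0, "dx": -0.4, "dy": -0.7, "dz": 10, "gripper": -1},
    {"rx": 0, "ry": 0, "rz": 0, "dx": 0, "dy": 0, "dz": 12, "gripper": -1},
    {"rx": 0, "ry": 0, "rz": 0, "dx": 0, "dy": 0, "dz": 12, "gripper": -1},
    {"rx": 0, "ry": 0, "rz": 0, "dx": 0, "dy": 0, "dz": 10, "gripper": -1},
    {"rx": 0, "ry": 0, "rz": 0, "dx": 0, "dy": 0, "dz": 7, "gripper": -1},
    {"rx": 0, "ry": 0, "rz": 0, "dx": 0, "dy": 0, "dz": 3, "gripper": -1},
    {"rx": 0, "ry": 0, "rz": 0, "dx": 0, "dy": 0, "dz": 1, "gripper": -1},
    {"rx": 0, "ry": 0, "rz": 0, "dx": 0, "dy": 0, "dz": 0.5, "gripper": -1},
    {"rx": 0, "ry": 0, "rz": 0, "dx": 0, "dy": 0, "dz": 0, "gripper": -1}
  ]
}}

```text
clock: 32.62
tcp_pos: [0.5449, -0.0438, 0.0428]
orientation: [2.332, 2.105, -0.0]
contact_force: [-3.8, -0.1, 5.7]
grip_width: 0.0571
gripper_force: 66.6
```

>>> {"method": "step_arm", "body": {
  "grip_force": 45,
  "moves": [
    {"rx": 0, "ry": 0, "rz": 0, "dx": 0, "dy": 0, "dz": 0, "gripper": 1},
    {"rx": 0, "ry": 0, "rz": 0, "dx": 0, "dy": 0, "dz": 0, "gripper": 1},
    {"rx": 0, "ry": 0, "rz": 0, "dx": 0, "dy": 0, "dz": 0, "gripper": 1},
    {"rx": 0, "ry": 0, "rz": 0, "dx": 0, "dy": 0, "dz": 0, "gripper": 1},
    {"rx": 0, "ry": 0, "rz": 0, "dx": 0, "dy": 0, "dz": -15, "gripper": 1},
    {"rx": 0, "ry": 0, "rz": 0, "dx": 0, "dy": 0, "dz": -45, "gripper": 1},
    {"rx": 0, "ry": 0, "rz": 0, "dx": 0, "dy": 0, "dz": -60, "gripper": 1},
    {"rx": 0, "ry": 0, "rz": 0, "dx": 0, "dy": 0, "dz": -60, "gripper": 1},
    {"rx": 0, "ry": 0, "rz": 0, "dx": 0, "dy": 0, "dz": -20, "gripper": 1},
    {"rx": 0, "ry": 0, "rz": 0, "dx": 0, "dy": 0, "dz": 0, "gripper": 1}
  ]
}}

```text
clock: 33.88
tcp_pos: [0.546, -0.0437, 0.2448]
orientation: [2.33, 2.102, 0.005]
contact_force: [-0.1, -0.3, -0.4]
grip_width: 0.0853
gripper_force: 0.0
```

Run:
```python
from bench import r
from h import *
o=r.get_obs();togo(o,.505,.2615,.0705,-4.35);print(o["tcp_pos"],o["contact_force"],o["grip_width"])
c=r.camera_info("wrist");f=r.grab_frame("wrist");np.save("w7.npy",c,allow_pickle=True)
s=r.grab_frame("side")
print(proj(c,[[.5455,-.044,.051],[.5455,-.044,.059]]))
cv2.imwrite("pics/w7.png",np.hstack([cv2.resize(f[120:270,220:420],None,fx=2,fy=2,interpolation=2),cv2.resize(s[160:260,260:400],None,fx=2.8,fy=3,interpolation=2)]))
```

```text
shift [299.5 -72.9 173.9] rz -1.52 yang -5.87 tilt 0.28 t 33.875
[ 0.54604399 -0.04372957  0.24482644] [-0.07189715 -0.30460698 -0.3864744 ] 0.08525793450286259
[[320.75393397 175.55504772]
 [320.76532437 177.48995615]]
```

View pics/w7.png

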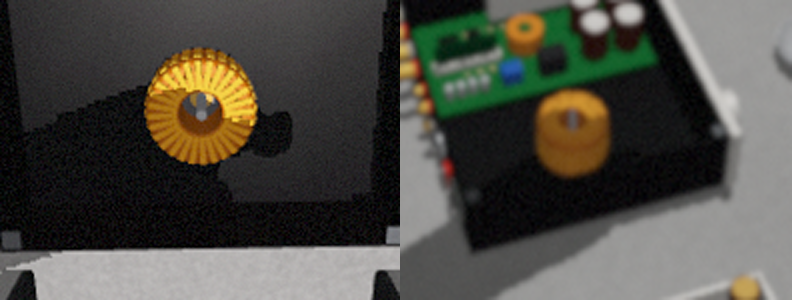

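The ring lies flat, with the bolt tip in the middle of its hole. Now the jar goes back.

>>> {"method": "step_arm", "body": {
  "moves": [
    {"rx": 0, "ry": 0, "rz": 0, "dx": 49.9, "dy": -12.1, "dz": 0, "gripper": 1},
    {"rx": 0, "ry": 0, "rz": 0, "dx": 49.9, "dy": -12.1, "dz": 0, "gripper": 1},
    {"rx": 0, "ry": 0, "rz": 0, "dx": 49.9, "dy": -12.2, "dz": 0, "gripper": 1},
    {"rx": 0, "ry": 0, "rz": 0, "dx": 49.9, "dy": -12.2, "dz": 0, "gripper": 1},
    {"rx": 0, "ry": 0, "rz": 0, "dx": 49.9, "dy": -12.2, "dz": 0, "gripper": 1},
    {"rx": 0, "ry": 0, "rz": 0, "dx": 50, "dy": -12.1, "dz": 0, "gripper": 1},
    {"rx": 0, "ry": 0, "rz": -1.5, "dx": 0, "dy": 0, "dz": 20, "gripper": 1},
    {"rx": 0, "ry": 0, "rz": 0, "dx": 0, "dy": 0, "dz": 35, "gripper": 1},
    {"rx": 0, "ry": 0, "rz": 0, "dx": 0, "dy": 0, "dz": 45, "gripper": 1},
    {"rx": 0, "ry": 0, "rz": 0, "dx": 0, "dy": 0, "dz": 45, "gripper": 1},
    {"rx": 0, "ry": 0, "rz": 0, "dx": 0, "dy": 0, "dz": 29.5, "gripper": 1},
    {"rx": 0, "ry": 0, "rz": 0, "dx": 0, "dy": 0, "dz": 0, "gripper": 1},
    {"rx": 0, "ry": 0, "rz": 0, "dx": 0, "dy": 0, "dz": 0, "gripper": -1},
    {"rx": 0, "ry": 0, "rz": 0, "dx": 0, "dy": 0, "dz": 0, "gripper": -1},
    {"rx": 0, "ry": 0, "rz": 0, "dx": 0, "dy": 0, "dz": 0, "gripper": -1},
    {"rx": 0, "ry": 0, "rz": 0, "dx": 0, "dy": 0, "dz": 0, "gripper": -1},
    {"rx": 0, "ry": 0, "rz": 0, "dx": 0, "dy": 0, "dz": 0, "gripper": -1}
  ]
}}

```text
clock: 36.1
tcp_pos: [0.5043, 0.2619, 0.0691]
orientation: [2.304, 2.134, 0.004]
contact_force: [1.5, -2.0, 7.2]
grip_width: 0.0565
gripper_force: 43.9
```

Run:
```python
from bench import r
from h import *
o=r.get_obs();togo(o,.5273,-.4277,.07,-4.35);print(o["tcp_pos"],o["contact_force"],o["grip_width"])
```

```text
shift [-685.8   75.7   -1.4] rz -0.04 yang -4.39 tilt 0.16 t 36.1
[0.504272   0.26190087 0.0691091 ] [ 1.47423828 -1.9823117   7.23649068] 0.05649488599413211
```

>>> {"method": "step_arm", "body": {
  "moves": [
    {"rx": 0, "ry": 0, "rz": 0, "dx": 0, "dy": 0, "dz": -20, "gripper": -1},
    {"rx": 0, "ry": 0, "rz": 0, "dx": 0, "dy": 0, "dz": -45, "gripper": -1},
    {"rx": 0, "ry": 0, "rz": 0, "dx": 0, "dy": 0, "dz": -55, "gripper": -1},
    {"rx": 0, "ry": 0, "rz": 0, "dx": 0, "dy": 0, "dz": -40, "gripper": -1},
    {"rx": 0, "ry": 0, "rz": 0, "dx": -35.8, "dy": 4.1, "dz": 0, "gripper": -1},
    {"rx": 0, "ry": 0, "rz": 0, "dx": -50, "dy": 5.5, "dz": 0, "gripper": -1},
    {"rx": 0, "ry": 0, "rz": 0, "dx": -57, "dy": 6.3, "dz": 0, "gripper": -1},
    {"rx": 0, "ry": 0, "rz": 0, "dx": -57, "dy": 6.3, "dz": 0, "gripper": -1},
    {"rx": 0, "ry": 0, "rz": 0, "dx": -57, "dy": 6.3, "dz": 0, "gripper": -1},
    {"rx": 0, "ry": 0, "rz": 0, "dx": -57, "dy": 6.3, "dz": 0, "gripper": -1},
    {"rx": 0, "ry": 0, "rz": 0, "dx": -57, "dy": 6.3, "dz": 0, "gripper": -1},
    {"rx": 0, "ry": 0, "rz": 0, "dx": -57, "dy": 6.3, "dz": 0, "gripper": -1},
    {"rx": 0, "ry": 0, "rz": 0, "dx": -57, "dy": 6.3, "dz": 0, "gripper": -1},
    {"rx": 0, "ry": 0, "rz": 0, "dx": -57, "dy": 6.3, "dz": 0, "gripper": -1},
    {"rx": 0, "ry": 0, "rz": 0, "dx": -57, "dy": 6.3, "dz": 0, "gripper": -1},
    {"rx": 0, "ry": 0, "rz": 0, "dx": -50, "dy": 5.5, "dz": 0, "gripper": -1},
    {"rx": 0, "ry": 0, "rz": 0, "dx": -37, "dy": 4, "dz": 0, "gripper": -1},
    {"rx": 0, "ry": 0, "rz": 0, "dx": 0, "dy": 0, "dz": 0, "gripper": -1},
    {"rx": 0, "ry": 0, "rz": 0, "dx": 0, "dy": 0, "dz": 0, "gripper": -1}
  ]
}}

```text
clock: 38.48
tcp_pos: [0.5265, -0.4267, 0.2278]
orientation: [-2.303, -2.135, -0.002]
contact_force: [0.4, 1.0, -2.8]
grip_width: 0.0566
gripper_force: 45.3
```

Run:
```python
from bench import r
from h import *
o=r.get_obs();togo(o,.5273,-.4277,.0703,-4.35);print(o["tcp_pos"],o["contact_force"],o["grip_width"])
```

```text
shift [ -1.2   0.9 157.5] rz 0.03 yang -4.32 tilt 0.1 t 38.475
[ 0.52647335 -0.42668471  0.22784847] [ 0.36486819  1.03274624 -2.80241649] 0.05660993076632339
```

>>> {"method": "step_arm", "body": {
  "moves": [
    {"rx": 0, "ry": 0, "rz": 0, "dx": -0.8, "dy": 0.6, "dz": 40, "gripper": -1},
    {"rx": 0, "ry": 0, "rz": 0, "dx": 0, "dy": 0, "dz": 50, "gripper": -1},
    {"rx": 0, "ry": 0, "rz": 0, "dx": 0, "dy": 0, "dz": 40, "gripper": -1},
    {"rx": 0, "ry": 0, "rz": 0, "dx": 0, "dy": 0, "dz": 17, "gripper": -1},
    {"rx": 0, "ry": 0, "rz": 0, "dx": 0, "dy": 0, "dz": 7, "gripper": -1},
    {"rx": 0, "ry": 0, "rz": 0, "dx": 0, "dy": 0, "dz": 2, "gripper": -1},
    {"rx": 0, "ry": 0, "rz": 0, "dx": 0, "dy": 0, "dz": 1, "gripper": -1},
    {"rx": 0, "ry": 0, "rz": 0, "dx": 0, "dy": 0, "dz": 0.5, "gripper": -1},
    {"rx": 0, "ry": 0, "rz": 0, "dx": 0, "dy": 0, "dz": 0, "gripper": -1}
  ]
}}

```text
clock: 39.6
tcp_pos: [0.5272, -0.4291, 0.0707]
orientation: [2.304, 2.135, 0.0]
contact_force: [-0.6, -0.0, -2.4]
grip_width: 0.0567
gripper_force: 45.2
```

Run:
```python
from bench import r
from h import *
o=r.get_obs();togo(o,.5273,-.4277,.0703,-4.35);print(o["tcp_pos"],o["contact_force"],o["grip_width"])
```

```text
shift [ 1.4 -0.   0.4] rz -0.02 yang -4.37 tilt 0.04 t 39.6
[ 0.5271978  -0.42907678  0.07065077] [-0.58318454 -0.0479882  -2.41283386] 0.05671515102304931
```

>>> {"method": "step_arm", "body": {
  "moves": [
    {"rx": 0, "ry": 0, "rz": 0, "dx": 0.7, "dy": 0, "dz": 0.4, "gripper": -1},
    {"rx": 0, "ry": 0, "rz": 0, "dx": 0, "dy": 0, "dz": 0.5, "gripper": -1},
    {"rx": 0, "ry": 0, "rz": 0, "dx": 0, "dy": 0, "dz": 0, "gripper": -1}
  ]
}}

```text
clock: 39.98
tcp_pos: [0.5273, -0.4288, 0.0701]
orientation: [2.304, 2.134, -0.0]
contact_force: [-1.2, -0.4, 5.2]
grip_width: 0.0562
gripper_force: 44.7
```

>>> {"method": "step_arm", "body": {
  "moves": [
    {"rx": 0, "ry": 0, "rz": 0, "dx": 0, "dy": 0, "dz": 0, "gripper": 1},
    {"rx": 0, "ry": 0, "rz": 0, "dx": 0, "dy": 0, "dz": 0, "gripper": 1},
    {"rx": 0, "ry": 0, "rz": 0, "dx": 0, "dy": 0, "dz": 0, "gripper": 1},
    {"rx": 0, "ry": 0, "rz": 0, "dx": 0, "dy": 0, "dz": -20, "gripper": 1},
    {"rx": 0, "ry": 0, "rz": 0, "dx": 0, "dy": 0, "dz": -45, "gripper": 1},
    {"rx": 0, "ry": 0, "rz": 0, "dx": 0, "dy": 0, "dz": -55, "gripper": 1},
    {"rx": 0, "ry": 0, "rz": 0, "dx": 0, "dy": 0, "dz": -50, "gripper": 1},
    {"rx": 0, "ry": 0, "rz": 0, "dx": 59, "dy": -6, "dz": 0, "gripper": 1},
    {"rx": 0, "ry": 0, "rz": 0, "dx": 59, "dy": -6, "dz": 0, "gripper": 1},
    {"rx": 0, "ry": 0, "rz": 0, "dx": 59, "dy": -6, "dz": 0, "gripper": 1},
    {"rx": 0, "ry": 0, "rz": 0, "dx": 59, "dy": -6, "dz": 0, "gripper": 1},
    {"rx": 0, "ry": 0, "rz": 0, "dx": 59, "dy": -6, "dz": 0, "gripper": 1},
    {"rx": 0, "ry": 0, "rz": 0, "dx": 59, "dy": -6, "dz": 0, "gripper": 1},
    {"rx": 0, "ry": 0, "rz": 0, "dx": 59, "dy": -6, "dz": 0, "gripper": 1},
    {"rx": 0, "ry": 0, "rz": 0, "dx": 59, "dy": -6, "dz": 0, "gripper": 1},
    {"rx": 0, "ry": 0, "rz": 0, "dx": 59, "dy": -6, "dz": 0, "gripper": 1},
    {"rx": 0, "ry": 0, "rz": 0, "dx": 59, "dy": -6, "dz": 0, "gripper": 1},
    {"rx": 0, "ry": 0, "rz": 0, "dx": 59, "dy": -6, "dz": 0, "gripper": 1},
    {"rx": 0, "ry": 0, "rz": 0, "dx": 59, "dy": -6, "dz": 0, "gripper": 1},
    {"rx": 0, "ry": 0, "rz": 0, "dx": 59, "dy": -6, "dz": 0, "gripper": 1}
  ]
}}

```text
clock: 42.48
tcp_pos: [0.5078, 0.3444, 0.2408]
orientation: [2.304, 2.134, 0.003]
contact_force: [0.3, -0.3, -0.3]
grip_width: 0.0852
gripper_force: 0.0
```

Run:
```python
from bench import r
from h import *
o=r.get_obs();togo(o,.5065,.3435,.0715,-4.35);print(o["tcp_pos"],o["contact_force"],o["grip_width"])
c=r.camera_info("wrist");f=r.grab_frame("wrist");np.save("w8.npy",c,allow_pickle=True);cv2.imwrite("pics/w8.png",f)
h=cv2.cvtColor(f,cv2.COLOR_BGR2HSV);m=((h[...,1]<50)&(h[...,2]>120)).astype(np.uint8)
p=proj(c,[[.5065,.3435,.106]])[0];print(p,proj(c,[[.51,.428,.1]]))
x,y=p.round().astype(int);s=np.zeros_like(m);s[max(0,y-45):y+45,x-45:x+45]=m[max(0,y-45):y+45,x-45:x+45];s=cv2.morphologyEx(s,cv2.MORPH_OPEN,np.ones((3,3)))
q=quad(s);print(q.min(0),q.max(0),cv2.minEnclosingCircle(cast(c,q+0.,.106)[:,:2].astype(np.float32)))
```

```text
shift [ -1.1  -1.5 169.3] rz -0.04 yang -4.39 tilt 0.11 t 42.475
[0.507782   0.34442728 0.24083609] [ 0.33532965 -0.25551967 -0.31403204] 0.08516261897471106
[320.52204368 193.2135848 ] [[316.71020955  95.85096006]]
[294 174] [347 224] ((0.5059717893600464, 0.336748868227005), 0.02524946630001068)
```

The dish shows the bottle's axis at (0.506,0.337), so I'll centre on that.

>>> {"method": "step_arm", "body": {
  "moves": [
    {"rx": 0, "ry": 0, "rz": 0, "dx": -7.8, "dy": -1.5, "dz": 10, "gripper": 1},
    {"rx": 0, "ry": 0, "rz": 0, "dx": 0, "dy": 0, "dz": 40, "gripper": 1},
    {"rx": 0, "ry": 0, "rz": 0, "dx": 0, "dy": 0, "dz": 50, "gripper": 1},
    {"rx": 0, "ry": 0, "rz": 0, "dx": 0, "dy": 0, "dz": 45, "gripper": 1},
    {"rx": 0, "ry": 0, "rz": 0, "dx": 0, "dy": 0, "dz": 24, "gripper": 1},
    {"rx": 0, "ry": 0, "rz": 0, "dx": 0, "dy": 0, "dz": 0, "gripper": 1},
    {"rx": 0, "ry": 0, "rz": 0, "dx": 0, "dy": 0, "dz": 0, "gripper": -1},
    {"rx": 0, "ry": 0, "rz": 0, "dx": 0, "dy": 0, "dz": 0, "gripper": -1},
    {"rx": 0, "ry": 0, "rz": 0, "dx": 0, "dy": 0, "dz": 0, "gripper": -1},
    {"rx": 0, "ry": 0, "rz": 0, "dx": 0, "dy": 0, "dz": 0, "gripper": -1},
    {"rx": 0, "ry": 0, "rz": 0, "dx": 0, "dy": 0, "dz": 0, "gripper": -1}
  ]
}}

```text
clock: 43.9
tcp_pos: [0.5066, 0.3352, 0.0724]
orientation: [2.304, 2.134, 0.004]
contact_force: [-2.3, -2.2, 6.6]
grip_width: 0.0588
gripper_force: 48.4
```

Run:
```python
from bench import r
from h import *
o=r.get_obs();togo(o,.538,-.284,.072,-4.35);print(o["tcp_pos"],o["contact_force"],o["grip_width"])
```

```text
shift [-6.15e+02  7.87e+01 -1.00e-01] rz -0.04 yang -4.39 tilt 0.17 t 43.9
[0.50663796 0.33519312 0.07236743] [-2.34119894 -2.18824238  6.5840142 ] 0.05879148228242846
```

>>> {"method": "step_arm", "body": {
  "moves": [
    {"rx": 0, "ry": 0, "rz": 0, "dx": 0, "dy": 0, "dz": -20, "gripper": -1},
    {"rx": 0, "ry": 0, "rz": 0, "dx": 0, "dy": 0, "dz": -45, "gripper": -1},
    {"rx": 0, "ry": 0, "rz": 0, "dx": 0, "dy": 0, "dz": -55, "gripper": -1},
    {"rx": 0, "ry": 0, "rz": 0, "dx": 0, "dy": 0, "dz": -50, "gripper": -1},
    {"rx": 0, "ry": 0, "rz": 0, "dx": -30, "dy": 3.8, "dz": 0, "gripper": -1},
    {"rx": 0, "ry": 0, "rz": 0, "dx": -50, "dy": 6.4, "dz": 0, "gripper": -1},
    {"rx": 0, "ry": 0, "rz": 0, "dx": -56, "dy": 7.2, "dz": 0, "gripper": -1},
    {"rx": 0, "ry": 0, "rz": 0, "dx": -56, "dy": 7.2, "dz": 0, "gripper": -1},
    {"rx": 0, "ry": 0, "rz": 0, "dx": -56, "dy": 7.2, "dz": 0, "gripper": -1},
    {"rx": 0, "ry": 0, "rz": 0, "dx": -56, "dy": 7.2, "dz": 0, "gripper": -1},
    {"rx": 0, "ry": 0, "rz": 0, "dx": -56, "dy": 7.2, "dz": 0, "gripper": -1},
    {"rx": 0, "ry": 0, "rz": 0, "dx": -56, "dy": 7.2, "dz": 0, "gripper": -1},
    {"rx": 0, "ry": 0, "rz": 0, "dx": -56, "dy": 7.2, "dz": 0, "gripper": -1},
    {"rx": 0, "ry": 0, "rz": 0, "dx": -56, "dy": 7.2, "dz": 0, "gripper": -1},
    {"rx": 0, "ry": 0, "rz": 0, "dx": -50, "dy": 6.4, "dz": 0, "gripper": -1},
    {"rx": 0, "ry": 0, "rz": 0, "dx": -37, "dy": 4.5, "dz": 0, "gripper": -1},
    {"rx": 0, "ry": 0, "rz": 0, "dx": 0, "dy": 0, "dz": 0, "gripper": -1},
    {"rx": 0, "ry": 0, "rz": 0, "dx": 0, "dy": 0, "dz": 0, "gripper": -1}
  ]
}}

```text
clock: 46.15
tcp_pos: [0.5373, -0.2833, 0.2411]
orientation: [2.304, 2.136, 0.002]
contact_force: [0.1, 0.3, -2.2]
grip_width: 0.0585
gripper_force: 49.3
```

Run:
```python
from bench import r
from h import *
o=r.get_obs();togo(o,.538,-.284,.0727,-4.35);print(o["tcp_pos"],o["contact_force"],o["grip_width"])
```

```text
shift [ -0.8   0.6 168.4] rz 0.03 yang -4.32 tilt 0.06 t 46.15
[ 0.53734702 -0.28328926  0.24108264] [ 0.11604112  0.27952114 -2.15437353] 0.05848375798514568
```

>>> {"method": "step_arm", "body": {
  "moves": [
    {"rx": 0, "ry": 0, "rz": 0, "dx": -1.5, "dy": 0.5, "dz": 40, "gripper": -1},
    {"rx": 0, "ry": 0, "rz": 0, "dx": 0, "dy": 0, "dz": 55, "gripper": -1},
    {"rx": 0, "ry": 0, "rz": 0, "dx": 0, "dy": 0, "dz": 43, "gripper": -1},
    {"rx": 0, "ry": 0, "rz": 0, "dx": 0, "dy": 0, "dz": 18, "gripper": -1},
    {"rx": 0, "ry": 0, "rz": 0, "dx": 0, "dy": 0, "dz": 7, "gripper": -1},
    {"rx": 0, "ry": 0, "rz": 0, "dx": 0, "dy": 0, "dz": 2.5, "gripper": -1},
    {"rx": 0, "ry": 0, "rz": 0, "dx": 0, "dy": 0, "dz": 1.5, "gripper": -1},
    {"rx": 0, "ry": 0, "rz": 0, "dx": 0, "dy": 0, "dz": 0.8, "gripper": -1},
    {"rx": 0, "ry": 0, "rz": 0, "dx": 0, "dy": 0, "dz": 0, "gripper": -1}
  ]
}}

```text
clock: 47.28
tcp_pos: [0.5382, -0.2862, 0.0734]
orientation: [2.303, 2.134, 0.001]
contact_force: [-1.6, 0.4, 3.5]
grip_width: 0.0584
gripper_force: 49.8
```

>>> {"method": "step_arm", "body": {
  "moves": [
    {"rx": 0, "ry": 0, "rz": 0, "dx": 0, "dy": 0, "dz": 0, "gripper": 1},
    {"rx": 0, "ry": 0, "rz": 0, "dx": 0, "dy": 0, "dz": 0, "gripper": 1},
    {"rx": 0, "ry": 0, "rz": 0, "dx": 0, "dy": 0, "dz": 0, "gripper": 1},
    {"rx": 0, "ry": 0, "rz": 0, "dx": 0, "dy": 0, "dz": -20, "gripper": 1},
    {"rx": 0, "ry": 0, "rz": 0, "dx": 0, "dy": 0, "dz": -45, "gripper": 1},
    {"rx": 0, "ry": 0, "rz": 0, "dx": 0, "dy": 0, "dz": -60, "gripper": 1},
    {"rx": 0, "ry": 0, "rz": 0, "dx": 0, "dy": 0, "dz": -55, "gripper": 1},
    {"rx": 0, "ry": 0, "rz": 0, "dx": 54.6, "dy": -6.3, "dz": 0, "gripper": 1},
    {"rx": 0, "ry": 0, "rz": 0, "dx": 54.6, "dy": -6.3, "dz": 0, "gripper": 1},
    {"rx": 0, "ry": 0, "rz": 0, "dx": 54.6, "dy": -6.3, "dz": 0, "gripper": 1},
    {"rx": 0, "ry": 0, "rz": 0, "dx": 54.6, "dy": -6.3, "dz": 0, "gripper": 1},
    {"rx": 0, "ry": 0, "rz": 0, "dx": 54.6, "dy": -6.3, "dz": 0, "gripper": 1},
    {"rx": 0, "ry": 0, "rz": 0, "dx": 54.6, "dy": -6.3, "dz": 0, "gripper": 1},
    {"rx": 0, "ry": 0, "rz": 0, "dx": 54.6, "dy": -6.3, "dz": 0, "gripper": 1},
    {"rx": 0, "ry": 0, "rz": 0, "dx": 54.6, "dy": -6.3, "dz": 0, "gripper": 1},
    {"rx": 0, "ry": 0, "rz": 0, "dx": 54.6, "dy": -6.3, "dz": 0, "gripper": 1},
    {"rx": 0, "ry": 0, "rz": 0, "dx": 54.6, "dy": -6.3, "dz": 0, "gripper": 1},
    {"rx": 0, "ry": 0, "rz": 0, "dx": 54.6, "dy": -6.3, "dz": 0, "gripper": 1},
    {"rx": 0, "ry": 0, "rz": 0, "dx": 54.6, "dy": -6.3, "dz": 0, "gripper": 1},
    {"rx": 0, "ry": 0, "rz": 0, "dx": 54.6, "dy": -6.3, "dz": 0, "gripper": 1}
  ]
}}

```text
clock: 49.78
tcp_pos: [0.51, 0.4297, 0.254]
orientation: [2.304, 2.134, 0.002]
contact_force: [1.4, 0.1, 0.5]
grip_width: 0.0852
gripper_force: 0.0
```

Run:
```python
from bench import r
from h import *
o=r.get_obs();togo(o,.51,.428,.092,-4.35);print(o["tcp_pos"],o["contact_force"],o["grip_width"])
c=r.camera_info("wrist");f=r.grab_frame("wrist");np.save("w9.npy",c,allow_pickle=True);cv2.imwrite("pics/w9.png",f)
h=cv2.cvtColor(f,cv2.COLOR_BGR2HSV);m=(h[...,2]<60).astype(np.uint8)
p=proj(c,[[.51,.428,.124]])[0];print(p)
x,y=p.round().astype(int);s=np.zeros_like(m);s[max(0,y-35):y+35,x-35:x+35]=m[max(0,y-35):y+35,x-35:x+35];s=cv2.morphologyEx(s,cv2.MORPH_OPEN,np.ones((3,3)))
q=quad(s);print(q.min(0),q.max(0),cv2.minEnclosingCircle(cast(c,q+0.,.124)[:,:2].astype(np.float32)))
```

```text
shift [-1.80e+00 -1.00e-01  1.62e+02] rz -0.04 yang -4.39 tilt 0.08 t 49.775
[0.50999153 0.42974985 0.25400792] [1.37022402 0.09565324 0.49304647] 0.08524056539798294
[322.11574888 195.67451408]
[305 178] [333 208] ((0.5074249505996704, 0.4305642545223236), 0.014524184167385101)
```

>>> {"method": "step_arm", "body": {
  "moves": [
    {"rx": 0, "ry": 0, "rz": 0, "dx": 0, "dy": -2, "dz": 10, "gripper": 1},
    {"rx": 0, "ry": 0, "rz": 0, "dx": 0, "dy": 0, "dz": 40, "gripper": 1},
    {"rx": 0, "ry": 0, "rz": 0, "dx": 0, "dy": 0, "dz": 50, "gripper": 1},
    {"rx": 0, "ry": 0, "rz": 0, "dx": 0, "dy": 0, "dz": 40, "gripper": 1},
    {"rx": 0, "ry": 0, "rz": 0, "dx": 0, "dy": 0, "dz": 22, "gripper": 1},
    {"rx": 0, "ry": 0, "rz": 0, "dx": 0, "dy": 0, "dz": 0, "gripper": 1},
    {"rx": 0, "ry": 0, "rz": 0, "dx": 0, "dy": 0, "dz": 0, "gripper": -1},
    {"rx": 0, "ry": 0, "rz": 0, "dx": 0, "dy": 0, "dz": 0, "gripper": -1},
    {"rx": 0, "ry": 0, "rz": 0, "dx": 0, "dy": 0, "dz": 0, "gripper": -1},
    {"rx": 0, "ry": 0, "rz": 0, "dx": 0, "dy": 0, "dz": 0, "gripper": -1},
    {"rx": 0, "ry": 0, "rz": 0, "dx": 0, "dy": 0, "dz": 0, "gripper": -1}
  ]
}}

```text
clock: 51.2
tcp_pos: [0.5086, 0.4293, 0.0925]
orientation: [2.304, 2.135, 0.005]
contact_force: [-0.5, -0.4, 6.1]
grip_width: 0.0509
gripper_force: 46.9
```

Run:
```python
from bench import r
from h import *
o=r.get_obs();togo(o,.4887,-.3522,.092,-4.35);print(o["tcp_pos"],o["contact_force"],o["grip_width"])
```

```text
shift [-780.7   39.6   -1. ] rz -0.01 yang -4.36 tilt 0.16 t 51.2
[0.50861705 0.42927027 0.09248358] [-0.47552359 -0.36706601  6.0663096 ] 0.050932197647803906
```

>>> {"method": "step_arm", "body": {
  "moves": [
    {"rx": 0, "ry": 0, "rz": 0, "dx": 0, "dy": 0, "dz": -20, "gripper": -1},
    {"rx": 0, "ry": 0, "rz": 0, "dx": 0, "dy": 0, "dz": -45, "gripper": -1},
    {"rx": 0, "ry": 0, "rz": 0, "dx": 0, "dy": 0, "dz": -55, "gripper": -1},
    {"rx": 0, "ry": 0, "rz": 0, "dx": 0, "dy": 0, "dz": -40, "gripper": -1},
    {"rx": 0, "ry": 0, "rz": 0, "dx": -30, "dy": 1.5, "dz": 0, "gripper": -1},
    {"rx": 0, "ry": 0, "rz": 0, "dx": -55, "dy": 2.8, "dz": 0, "gripper": -1},
    {"rx": 0, "ry": 0, "rz": 0, "dx": -59, "dy": 3, "dz": 0, "gripper": -1},
    {"rx": 0, "ry": 0, "rz": 0, "dx": -59, "dy": 3, "dz": 0, "gripper": -1},
    {"rx": 0, "ry": 0, "rz": 0, "dx": -59, "dy": 3, "dz": 0, "gripper": -1},
    {"rx": 0, "ry": 0, "rz": 0, "dx": -59, "dy": 3, "dz": 0, "gripper": -1},
    {"rx": 0, "ry": 0, "rz": 0, "dx": -59, "dy": 3, "dz": 0, "gripper": -1},
    {"rx": 0, "ry": 0, "rz": 0, "dx": -59, "dy": 3, "dz": 0, "gripper": -1},
    {"rx": 0, "ry": 0, "rz": 0, "dx": -59, "dy": 3, "dz": 0, "gripper": -1},
    {"rx": 0, "ry": 0, "rz": 0, "dx": -59, "dy": 3, "dz": 0, "gripper": -1},
    {"rx": 0, "ry": 0, "rz": 0, "dx": -59, "dy": 3, "dz": 0, "gripper": -1},
    {"rx": 0, "ry": 0, "rz": 0, "dx": -59, "dy": 3, "dz": 0, "gripper": -1},
    {"rx": 0, "ry": 0, "rz": 0, "dx": -59, "dy": 3, "dz": 0, "gripper": -1},
    {"rx": 0, "ry": 0, "rz": 0, "dx": -46.7, "dy": 2.3, "dz": 0, "gripper": -1},
    {"rx": 0, "ry": 0, "rz": 0, "dx": 0, "dy": 0, "dz": 0, "gripper": -1},
    {"rx": 0, "ry": 0, "rz": 0, "dx": 0, "dy": 0, "dz": 0, "gripper": -1}
  ]
}}

```text
clock: 53.7
tcp_pos: [0.4882, -0.3522, 0.251]
orientation: [-2.304, -2.136, -0.001]
contact_force: [0.5, 1.3, -2.7]
grip_width: 0.0504
gripper_force: 47.9
```

Run:
```python
from bench import r
from h import *
o=r.get_obs();togo(o,.4887,-.3528,.0935,-4.35);print(o["tcp_pos"],o["contact_force"],o["grip_width"])
```

```text
shift [ -0.7   0.4 157.5] rz 0.02 yang -4.33 tilt 0.05 t 53.7
[ 0.48822141 -0.35219722  0.25099418] [ 0.45298465  1.31794575 -2.65097691] 0.05038714350080464
```

>>> {"method": "step_arm", "body": {
  "moves": [
    {"rx": 0, "ry": 0, "rz": 0, "dx": -0.7, "dy": 0.4, "dz": 40, "gripper": -1},
    {"rx": 0, "ry": 0, "rz": 0, "dx": 0, "dy": 0, "dz": 50, "gripper": -1},
    {"rx": 0, "ry": 0, "rz": 0, "dx": 0, "dy": 0, "dz": 38, "gripper": -1},
    {"rx": 0, "ry": 0, "rz": 0, "dx": 0, "dy": 0, "dz": 17, "gripper": -1},
    {"rx": 0, "ry": 0, "rz": 0, "dx": 0, "dy": 0, "dz": 8, "gripper": -1},
    {"rx": 0, "ry": 0, "rz": 0, "dx": 0, "dy": 0, "dz": 2.5, "gripper": -1},
    {"rx": 0, "ry": 0, "rz": 0, "dx": 0, "dy": 0, "dz": 1.5, "gripper": -1},
    {"rx": 0, "ry": 0, "rz": 0, "dx": 0, "dy": 0, "dz": 0.5, "gripper": -1},
    {"rx": 0, "ry": 0, "rz": 0, "dx": 0, "dy": 0, "dz": 0, "gripper": -1}
  ]
}}

```text
clock: 54.82
tcp_pos: [0.4888, -0.3542, 0.0936]
orientation: [2.304, 2.134, 0.0]
contact_force: [-1.0, -0.2, -0.3]
grip_width: 0.0507
gripper_force: 48.1
```

>>> {"method": "step_arm", "body": {
  "moves": [
    {"rx": 0, "ry": 0, "rz": 0, "dx": 0, "dy": 0, "dz": 0.4, "gripper": -1},
    {"rx": 0, "ry": 0, "rz": 0, "dx": 0, "dy": 0, "dz": 0, "gripper": -1},
    {"rx": 0, "ry": 0, "rz": 0, "dx": 0, "dy": 0, "dz": 0, "gripper": 1},
    {"rx": 0, "ry": 0, "rz": 0, "dx": 0, "dy": 0, "dz": 0, "gripper": 1},
    {"rx": 0, "ry": 0, "rz": 0, "dx": 0, "dy": 0, "dz": 0, "gripper": 1},
    {"rx": 0, "ry": 0, "rz": 0, "dx": 0, "dy": 0, "dz": 0, "gripper": 1},
    {"rx": 0, "ry": 0, "rz": 0, "dx": 0, "dy": 0, "dz": -20, "gripper": 1},
    {"rx": 0, "ry": 0, "rz": 0, "dx": 0, "dy": 0, "dz": -45, "gripper": 1},
    {"rx": 0, "ry": 0, "rz": 0, "dx": 0, "dy": 0, "dz": -60, "gripper": 1},
    {"rx": 0, "ry": 0, "rz": 0, "dx": 0, "dy": 0, "dz": -60, "gripper": 1},
    {"rx": 0, "ry": 0, "rz": 0, "dx": 0, "dy": 0, "dz": -20, "gripper": 1},
    {"rx": 0, "ry": 0, "rz": 0, "dx": 0, "dy": 0, "dz": 0, "gripper": 1}
  ]
}}

```text
clock: 56.32
tcp_pos: [0.4893, -0.3542, 0.3007]
orientation: [2.301, 2.132, 0.002]
contact_force: [-0.5, 0.3, -0.3]
grip_width: 0.0853
gripper_force: 0.0
```

Run:
```python
from bench import r
from h import *
o=r.get_obs();print(o["tcp_pos"],o["grip_width"],o["clock"])
c=r.camera_info("wrist");f=r.grab_frame("wrist");s=r.grab_frame("scene");np.save("w10.npy",c,allow_pickle=True);cv2.imwrite("pics/w10f.png",f)
cv2.imwrite("pics/w10.png",np.hstack([cv2.resize(f[80:320,220:420],None,fx=2,fy=2,interpolation=2),cv2.resize(s[190:400,130:350],(400,480),interpolation=2)]))
h=cv2.cvtColor(f,cv2.COLOR_BGR2HSV);H,S,V=[h[...,i].astype(int) for i in range(3)]
for n,m,P,k in[("button",V<60,[.4887,-.3528,.125],28),("lid",(V<60)&(S<90),[.5273,-.4277,.101],50),("dish",(S<50)&(V>120),[.538,-.284,.107],30)]:
    p=proj(c,[P])[0];x,y=p.round().astype(int);z=np.zeros(H.shape,np.uint8);z[y-k:y+k,x-k:x+k]=m[y-k:y+k,x-k:x+k]
    z=cv2.morphologyEx(z,cv2.MORPH_OPEN,np.ones((3,3)));q=quad(z);print(n,p.round(),q.min(0),q.max(0),cv2.minEnclosingCircle(cast(c,q+0.,P[2])[:,:2].astype(np.float32)))
```

```text
[ 0.48934237 -0.35422135  0.30073694] 0.08525754999155911 56.325
button [321. 178.] [307 166] [332 191] ((0.4877953827381134, -0.3532513976097107), 0.01423257403075695)
lid [357. 230.] [335 209] [381 252] ((0.5281751155853271, -0.4296525716781616), 0.029949279502034187)
dish [363. 105.] [333  75] [392 134] ((0.5395508408546448, -0.2867734134197235), 0.040176160633563995)
```

View pics/w10.png

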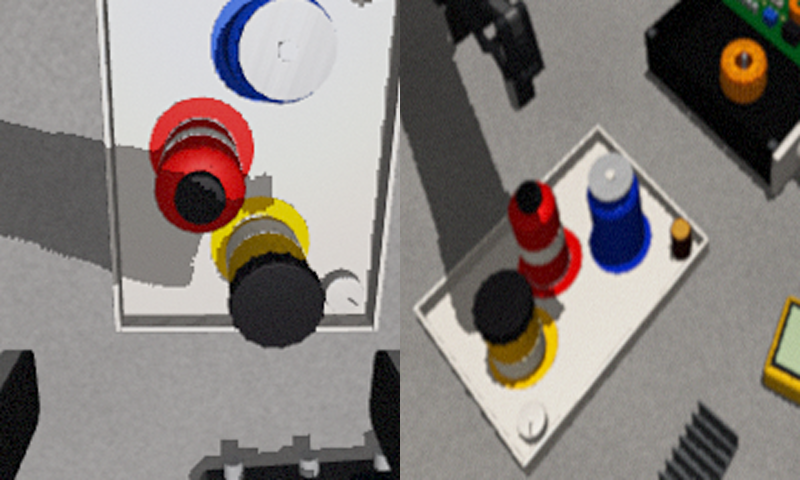

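All three containers stand upright on their own marks: button at about (320,178), dish centre at (363,105), lid at (358,230), each within about 2 mm. The transformer is still on its bolt.

```bash
python3 -c "
from bench import r
print(r.hand_in())"
```

```text
the job is handed in; nothing more can be done
None
```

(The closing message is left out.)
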